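# Load T-inserts from a shuttle magazine into a wire-cutting pallet

## Task

Load the wire-cutting pallet: swing its retaining bar up, draw the T-shaped steel inserts one at a time from the bottom of the magazine with its shuttle, and lay every one of them in a nest of its own, shank fully down in the slot and head overhanging the pallet's front with its shoulders up against the front face. The shuttle lets you take an insert only by its shank, which the nest then needs free, so put each one down on the mat and take it again by its head. When all are in, swing the retaining bar fully down over them, leave the empty shuttle pushed home in the magazine, and do not disturb the other things on the bench.

Things in the scene. Friction and masses are not known exactly. Their poses are not given: they have to be found in the camera images.
- magazine: Fixed gravity magazine: aluminium guides with clear front and back walls, 106 x 92 x 90 mm high, open on top, holding a flat stack of T-shaped inserts, heads towards the shuttle's knob. Origin on the bench under the front of the stack; +x runs from the knob end to the back, along the shanks; z up. Inside it there is no room for fingers: inserts leave at the bottom, in the shuttle.
- shuttle (a joint): Dark steel shuttle, slides along the magazine's -x: 0 = home under the stack, 0.125 m = drawn out to its stop. 3 to 11 N moves it; it stays where left. Drawn out, it brings the bottom insert clear of the magazine while its flat tail holds up the rest; pushed fully home, the stack drops 10 mm and the next insert falls into its seat.
- shuttle_knob (a point): Middle of the shuttle's upright black knob, 20 mm diameter, 34 mm high (50 to 84 mm above the bench; the steel block under it is 39 mm high).
- shuttle_seat (a point): Where the origin of an insert lying in the shuttle is (within 4 mm along x), 35 mm above the bench, same axes as the magazine. Its head lies in a pocket 1.5 mm wider each side, too tight for fingers. Its shank lies on a spine 20 mm wide with nothing beside it: grip it across its 24 mm width and lift straight up. The spine's top is 30 mm above the bench; nothing but bench under the fingers when drawn out.
- insert_1: Flat T-shaped plain steel insert, 10 mm thick, 0.13 to 0.25 kg: head 44 mm wide (y), 24 mm long (x -24 to 0); shank 24 mm wide, 60 mm long (x 0 to 60). Origin at mid thickness on the shoulder line; x along the shank to its tip, z through the thickness. Either flat side may be up. Two or three are in the magazine; an absent one reads None.
- insert_2: Flat T-shaped plain steel insert, 10 mm thick, 0.13 to 0.25 kg: head 44 mm wide (y), 24 mm long (x -24 to 0); shank 24 mm wide, 60 mm long (x 0 to 60). Origin at mid thickness on the shoulder line; x along the shank to its tip, z through the thickness. Either flat side may be up. Two or three are in the magazine; an absent one reads None.
- insert_3: Flat T-shaped plain steel insert, 10 mm thick, 0.13 to 0.25 kg: head 44 mm wide (y), 24 mm long (x -24 to 0); shank 24 mm wide, 60 mm long (x 0 to 60). Origin at mid thickness on the shoulder line; x along the shank to its tip, z through the thickness. Either flat side may be up. Two or three are in the magazine; an absent one reads None.
- pallet: Wire-cutting pallet, fixed steel block 115 mm (x) by 230 mm (y), 54 mm high, with three nests: slots open at the top and front, 28 mm wide, 20 mm deep (floor 34 mm above the bench), 63.5 mm from front face to end wall, too tight for fingers beside a shank. Origin on the bench; flat front face at x = -40 mm, +x points from it to the hinge; z up.
- nest_1 (a point): Nest 1 (pallet y = 80 mm), same axes as the pallet. The point lies in the front face, 5 mm above the slot floor (39 mm above the bench): where the origin of a seated insert belongs, its x along pallet +x, shank in the slot, shoulders touching the face, head in free air in front. Any insert may go in any nest.
- nest_2 (a point): Nest 2 (pallet y = 0 mm), same axes as the pallet. The point lies in the front face, 5 mm above the slot floor (39 mm above the bench): where the origin of a seated insert belongs, its x along pallet +x, shank in the slot, shoulders touching the face, head in free air in front. Any insert may go in any nest.
- nest_3 (a point): Nest 3 (pallet y = -80 mm), same axes as the pallet. The point lies in the front face, 5 mm above the slot floor (39 mm above the bench): where the origin of a seated insert belongs, its x along pallet +x, shank in the slot, shoulders touching the face, head in free air in front. Any insert may go in any nest.
- keeper (a joint): Aluminium retaining bar with three white-footed fingers, hinged along the pallet's back (axis pallet y): 0 = closed on its stop, feet 0.8 mm above seated inserts; 1.57 rad = upright, 1.75 = stop. Stiff hinge (0.3 N m): it stays where left. Starts down or nearly so (up to 0.12 rad). An insert not fully down stops it from closing.
- keeper_handle (a point): Middle of the retaining bar's round steel handle, 10 mm thick, 160 mm long along pallet y; closed, it is 102 mm above the bench, 35 mm behind the front face and 40 mm above the bar's fingers. Gripped across from above, it can turn between the pads as the bar swings.
- keeper_hinge (a point): Point on the retaining bar's hinge axis, at its middle, 64 mm above the bench. From here the handle is 67 mm towards the front (pallet -x) and 38 mm up when closed; opening carries it up and then back.
- mat: Black rubber bench mat, fixed, 120 x 160 x 3 mm, kept clear for putting parts down. Origin under its centre.
- file_case: Open wooden case of needle files, about 90 x 110 mm, 110 mm high at its raised lid. Not part of the job; leave it where it is.
- caliper: Steel caliper lying flat, about 120 x 55 mm. Not part of the job; leave it where it is.
- angle: Aluminium angle bracket, 70 x 60 x 64 mm high. Not part of the job; leave it where it is.
- driver: Screwdriver, 180 mm. Not part of the job; leave it where it is.
- spanner: Spanner, 180 mm. Not part of the job; leave it where it is.
- gauge_case: Small open wooden gauge case, 85 x 60 mm, about 80 mm high at its raised lid. Not part of the job; leave it where it is.
Mind the look-alikes: they are no part of the job. What is meant by the mat is not purple, and is the larger of those in its own colour.

How it is judged (in metres and radians):
On the way, in this order (a step that is already met when the one before it is completed fails the run):
1. the retaining bar is swung up (past 1.3 rad) (value of joint keeper above 1.3 rad), for 0.2 s.
2. every insert lies seated in a nest, the retaining bar still up (((distance between insert_1 and nest_1 below 0.006 m and angle between the z axis of insert_1 and the z axis of nest_1, either way round below 0.08 rad and angle between the x axis of insert_1 and the x axis of nest_1, either way round below 0.1 rad) or (distance between insert_1 and nest_2 below 0.006 m and angle between the z axis of insert_1 and the z axis of nest_2, either way round below 0.08 rad and angle between the x axis of insert_1 and the x axis of nest_2, either way round below 0.1 rad) or (distance between insert_1 and nest_3 below 0.006 m and angle between the z axis of insert_1 and the z axis of nest_3, either way round below 0.08 rad and angle between the x axis of insert_1 and the x axis of nest_3, either way round below 0.1 rad)) and ((distance between insert_2 and nest_1 below 0.006 m and angle between the z axis of insert_2 and the z axis of nest_1, either way round below 0.08 rad and angle between the x axis of insert_2 and the x axis of nest_1, either way round below 0.1 rad) or (distance between insert_2 and nest_2 below 0.006 m and angle between the z axis of insert_2 and the z axis of nest_2, either way round below 0.08 rad and angle between the x axis of insert_2 and the x axis of nest_2, either way round below 0.1 rad) or (distance between insert_2 and nest_3 below 0.006 m and angle between the z axis of insert_2 and the z axis of nest_3, either way round below 0.08 rad and angle between the x axis of insert_2 and the x axis of nest_3, either way round below 0.1 rad)) and ((distance between insert_3 and nest_1 below 0.006 m and angle between the z axis of insert_3 and the z axis of nest_1, either way round below 0.08 rad and angle between the x axis of insert_3 and the x axis of nest_1, either way round below 0.1 rad) or (distance between insert_3 and nest_2 below 0.006 m and angle between the z axis of insert_3 and the z axis of nest_2, either way round below 0.08 rad and angle between the x axis of insert_3 and the x axis of nest_2, either way round below 0.1 rad) or (distance between insert_3 and nest_3 below 0.006 m and angle between the z axis of insert_3 and the z axis of nest_3, either way round below 0.08 rad and angle between the x axis of insert_3 and the x axis of nest_3, either way round below 0.1 rad)) and value of joint keeper above 1 rad), for 0.2 s.
3. the retaining bar is swung fully down over the seated inserts (((distance between insert_1 and nest_1 below 0.006 m and angle between the z axis of insert_1 and the z axis of nest_1, either way round below 0.08 rad and angle between the x axis of insert_1 and the x axis of nest_1, either way round below 0.1 rad) or (distance between insert_1 and nest_2 below 0.006 m and angle between the z axis of insert_1 and the z axis of nest_2, either way round below 0.08 rad and angle between the x axis of insert_1 and the x axis of nest_2, either way round below 0.1 rad) or (distance between insert_1 and nest_3 below 0.006 m and angle between the z axis of insert_1 and the z axis of nest_3, either way round below 0.08 rad and angle between the x axis of insert_1 and the x axis of nest_3, either way round below 0.1 rad)) and ((distance between insert_2 and nest_1 below 0.006 m and angle between the z axis of insert_2 and the z axis of nest_1, either way round below 0.08 rad and angle between the x axis of insert_2 and the x axis of nest_1, either way round below 0.1 rad) or (distance between insert_2 and nest_2 below 0.006 m and angle between the z axis of insert_2 and the z axis of nest_2, either way round below 0.08 rad and angle between the x axis of insert_2 and the x axis of nest_2, either way round below 0.1 rad) or (distance between insert_2 and nest_3 below 0.006 m and angle between the z axis of insert_2 and the z axis of nest_3, either way round below 0.08 rad and angle between the x axis of insert_2 and the x axis of nest_3, either way round below 0.1 rad)) and ((distance between insert_3 and nest_1 below 0.006 m and angle between the z axis of insert_3 and the z axis of nest_1, either way round below 0.08 rad and angle between the x axis of insert_3 and the x axis of nest_1, either way round below 0.1 rad) or (distance between insert_3 and nest_2 below 0.006 m and angle between the z axis of insert_3 and the z axis of nest_2, either way round below 0.08 rad and angle between the x axis of insert_3 and the x axis of nest_2, either way round below 0.1 rad) or (distance between insert_3 and nest_3 below 0.006 m and angle between the z axis of insert_3 and the z axis of nest_3, either way round below 0.08 rad and angle between the x axis of insert_3 and the x axis of nest_3, either way round below 0.1 rad)) and value of joint keeper below 0.05 rad), for 0.2 s.
At the end, for the whole second after the job is handed in: Every insert lies at rest in a nest of its own: origin within 6 mm of the nest's point, shank along the nest within 0.1 rad and flat within 0.08 rad; retaining bar closed (below 0.05 rad); shuttle home (within 8 mm) (all of step 3 and linear speed of each of insert_1, insert_2, insert_3 below 0.02 m/s and value of joint shuttle below 0.008 m); the robot touches nothing.
It fails at once if one of the other loose things on the bench is pushed more than 40 mm from its place (distance of any of file_case, caliper, angle, driver, spanner, gauge_case from where it was at the start of the episode above 0.04 m).
Of insert_1, insert_2, insert_3 only 2 to 3 are there at a start; the rules pass over those that are not, and their reading is None.
At some moment in a run one of insert_1, insert_2, insert_3 may be knocked a few centimetres aside while the robot is not near it.
Once in a run the grip may slacken for a moment while it holds something.
It also fails if it takes over 210 s, if anything falls off the work surface, if the arm or the gripper's body presses on something with over 40 N, if the wrist force passes 120 N, or if a joint passes its speed limit or range.

## Robot

A 6-joint arm with a two-finger parallel gripper is mounted at the origin on the work surface. World frame = base frame: x ahead of the robot, y to its left, z up, the work surface at z = 0. Lengths are in mm, angles in rad, forces in N, time in s.
With the tool pointing down it reaches from about 250 to 850 mm from the base axis. Payload 12.5 kg.
Tool frame: the origin (TCP) lies on the centre line of the jaws, within the pads' length; the fingertips stand 19 mm ahead of it and the grasp point (between the pads) is the TCP; z points along the fingers, y is the line along which they close (so a half turn about z gives the same grasp; the last joint's range is limited). The gripper opens to 93 mm and grips with 3 to 60 N. Pads are 15 mm wide; open, the fingers measure 128 mm over their backs; the gripper's body (75 mm by 188 mm) begins 65 mm behind the grasp point.
Start: joints at [1.137, 0.351, 1.652, -0, 1.139, -0.085], TCP at [187.942, 516.878, 237.633] pointing down, gripper open.
Joint ranges: [-2.75, 2.75], [-0.79, 2.1], [0.01, 2.65], [-1.57, 4.71], [0.07, 3.14], [-2.87, 2.87]. Speed limits (rad/s): [2.22, 2.22, 2.79, 3.14, 3.14, 3.14].

## Interface

Orientations are given as a unit quaternion [w, x, y, z].
In Python, from station import env gives the robot as it stands. The module is installed in compiled form; this text tells all that it offers.
- The arm moves only by the tool jog_arm, never from a script. Its argument "commands" is one flat list of numbers, 5 for each row, row after row: the closure in counts, from 0 (fully open) to 255 (shut), then the shift along the tool's x, y, z in cm, then the turn about the tool's z in degrees. A call has 1 to 10 rows; each row shifts and turns the commanded pose from where the row before left it, along the tool's axes as they then stand; what a row does not reach is not made up. A row lasts 1/12 s, in which the tool goes at most 41.7 mm and 7.16 degrees, less where a joint would pass 70% of its speed; a pose out of reach is approached as far as the arm can. A call with a gripper value outside its range is refused whole. The fingers move at their own pace and stop on an object; the grip force is fixed at half the most. Time passes only in rows, so rows that do not move let the fingers close. It gives the time, the measured TCP pose, the force, the opening and the grip force at its end, in the units of the state.
- env.observe(): the state, without advancing time (a new reading comes with each control period).
- env.camera(name): name is "side" or "top" or "wrist"; returns (picture, depth): 420x560x3 uint8, red, green, blue; 420x560 float32, mm along the optical axis (not along the pixel's ray), 0 where there is no reading.
- env.camera_model(name): a dict with "intrinsics" (3x3 intrinsics, pixels), "T" (4x4, takes a point from camera to world coordinates); the wrist camera has in their place "hand_eye" (4x4, takes a point from camera to tool coordinates, whose origin is the TCP and whose axes are the flange's). Camera axes: x right, y down, z forward; pixel columns grow to the right and rows downward; lengths in mm; the calibration is good to about 2 mm. A picture is of the moment at which its call begins: read the wrist's pose just before it. camera_model takes no time and is no camera call.
- env.job_done(): hands the job in; it is judged then, once.
The state is a dict: "clock": time; "joint_positions": joint angles; "dq": joint speeds; "joint_torque": joint torques, N m; "eef_pos": TCP position; "tool_rot": TCP orientation; "wrist_force": force on the tool from outside, world axes, zero at the start; "torque": the same for the moment, N m; "opening": finger opening in mm; "grip_force": force on a finger pad.
Only numpy, scipy, OpenCV 4.12 (cv2) and the standard library are available. Lean on these libraries where they do the work, as an engineer would, in place of code of your own. Each camera call takes 0.05 s, during which the arm holds its last target. There are 200 camera calls.

## Working session

There is one attempt and no reset: what is moved stays moved. The work goes in short steps, Python scripts to look and compute and a tool call to move; the robot and the scene stay as the last step left them, time stands still between calls to the robot, and variables do not carry over. Pictures are saved under pics/ and viewed, at most 14 in all, crops included, and the job is handed in when it is done.

Besides the shell and the picture viewer there is one more tool, called after "Call:" as name(argument=value, ...) on one line, values as JSON. jog_arm: Moves the arm, as the interface text tells. Its arguments: {"type":"object","properties":{"commands":{"type":"array","items":{"type":"number"}}},"required":["commands"]}

```bash
mkdir -p pics; cat > h.py <<'E'
import numpy as np, cv2
from station import env
from scipy.spatial.transform import Rotation as R
def snap(name,fn):
    s=env.observe(); p,d=env.camera(name); m=env.camera_model(name)
    if name=='wrist':
        q=s['tool_rot']; T=np.eye(4); T[:3,:3]=R.from_quat([q[1],q[2],q[3],q[0]]).as_matrix(); T[:3,3]=s['eef_pos']; T=T@np.array(m['hand_eye'])
    else: T=np.array(m['T'])
    np.savez('pics/'+fn,p=p,d=d,T=T,K=np.array(m['intrinsics']))
    cv2.imwrite('pics/%s.png'%fn,p[:,:,::-1]); return p,d
def load(fn):
    z=np.load('pics/%s.npz'%fn); return z['p'],z['d'],z['T'],z['K']
def pt(fn,u,v,z=None):
    "world point of pixel: by depth, or on plane z"
    p,d,T,K=load(fn); r=np.linalg.inv(K)@[u,v,1]
    if z is None:
        w=d[int(v)-1:int(v)+2,int(u)-1:int(u)+2]; w=w[w>0]; c=r*np.median(w)
    else:
        rw=T[:3,:3]@r; c=r*(z-T[2,3])/rw[2]
    return T[:3,:3]@c+T[:3,3]
def proj(fn,P):
    p,d,T,K=load(fn); c=np.linalg.inv(T)@np.r_[P,1]; u=K@c[:3]; return u[:2]/u[2]
def crop(fn,x0,y0,x1,y1,out):
    p=load(fn)[0][y0:y1,x0:x1,::-1]; k=min(800/(x1-x0),600/(y1-y0)); cv2.imwrite('pics/%s.png'%out,cv2.resize(p,None,fx=k,fy=k,interpolation=cv2.INTER_CUBIC)); print(k)
def cloud(fn):
    p,d,T,K=load(fn); v,u=np.mgrid[0:420,0:560]; r=np.stack([u,v,np.ones_like(u)],-1)@np.linalg.inv(K).T
    return (r*d[...,None])@T[:3,:3].T+T[:3,3]
E
python3 -c "
from h import *
snap('top','top0');snap('side','side0')
s=env.observe();print(s)
print(load('top0')[2],load('side0')[2])"
```

```text
{'clock': 0.1, 'joint_positions': array([ 1.13736631e+00,  3.51195315e-01,  1.65235699e+00, -3.18380204e-05,
        1.13905105e+00, -8.45902742e-02]), 'dq': array([ 0.00146144, -0.00123045, -0.00247104, -0.00125279, -0.00078188,
       -0.00010435]), 'joint_torque': array([-5.72164447e-05, -4.98026347e+01, -2.85703003e+01,  7.00094760e-02,
        2.39423983e-02, -3.16935564e-05]), 'eef_pos': array([187.85484623, 516.62787646, 237.1493211 ]), 'tool_rot': array([-1.15460058e-04,  1.73530249e-01,  9.84828410e-01, -4.92197963e-04]), 'wrist_force': array([-0.41434474, -0.34048854, -0.39450757]), 'torque': array([-0.00736109,  0.02068544,  0.02856286]), 'grip_force': 0.0, 'opening': 92.57562340971118}
[[ 2.65394634e-02 -9.97885380e-01  5.93331649e-02  4.30248519e+02]
 [-9.99532210e-01 -2.55871547e-02  1.67528714e-02 -1.66561058e+01]
 [-1.51992786e-02 -5.97500217e-02 -9.98097649e-01  1.36835065e+03]
 [ 0.00000000e+00  0.00000000e+00  0.00000000e+00  1.00000000e+00]] [[ 6.91193204e-01 -5.15204362e-01  5.06770579e-01 -1.30625298e+02]
 [-7.22549856e-01 -4.79894636e-01  4.97617166e-01 -6.72124361e+02]
 [-1.31780518e-02 -7.10116612e-01 -7.03960749e-01  1.01119825e+03]
 [ 0.00000000e+00  0.00000000e+00  0.00000000e+00  1.00000000e+00]]
```

View pics/top0.png

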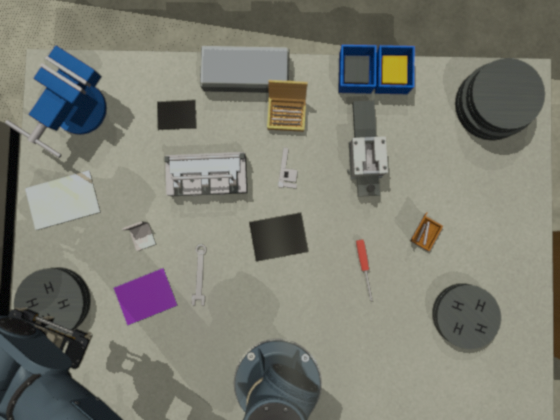

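View pics/side0.png

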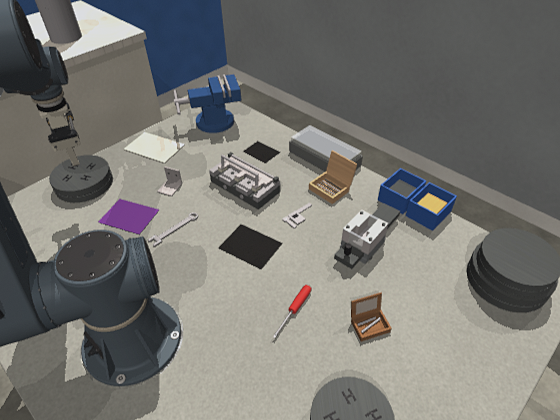

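Mats: the small black one at (177,114), the purple one at (146,297) and the large black one at (279,237). The last fits, as it is black and the larger of the black ones. The pallet is at (205,175), and the magazine at (369,157) with its knob towards the robot. I'll confirm in a crop.

```bash
python3 -c "
from h import *
crop('top0',150,90,400,270,'c1')
for n,u,v in [('mat',250,220),('mat',300,213),('mat',308,257),('mat',257,261),('smallmat',177,114),('knob',371,188)]: print(n,pt('top0',u,v,3 if 'mat' in n else 84).round(0))
"
```

```text
3.2
mat [475.  93.   3.]
mat [500. -55.   3.]
mat [371. -82.   3.]
mat [355.  68.   3.]
smallmat [790. 323.   3.]
knob [ 571. -250.   84.]
```

View pics/c1.png

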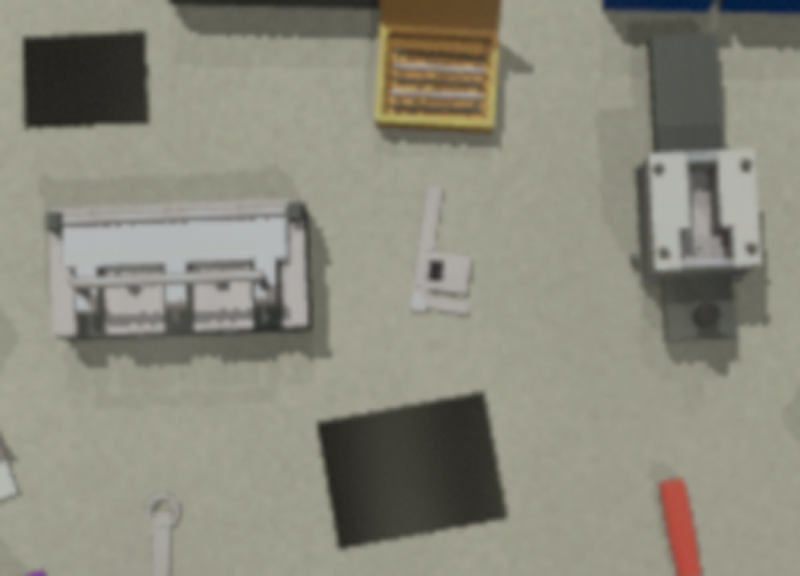

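The crop confirms the mat at crop (412,470), larger than the black one at (85,80). The pallet's hinge is at the far side and its front faces the robot. The magazine's knob is on the robot's side.

```bash
python3 -c "
from h import *
print(env.camera_model('wrist'))
f=lambda x,y:(150+x/3.2,90+y/3.2)
for n,x,y,z in [('handle',75,283,102),('handle',265,276,102),('front',75,337,54),('front',310,328,54),('hinge',48,212,64),('hinge',303,203,64),('knob',706,314,84),('mag',646,153,90),('mag',754,150,90),('mag',653,268,90),('mag',760,262,90)]:
  print(n,pt('top0',*f(x,y),z).round(0), pt('top0',*f(x,y)).round(0))
"
```

```text
{'intrinsics': array([[322.57596383,   0.        , 278.23248332],
       [  0.        , 322.57596383, 211.3424113 ],
       [  0.        ,   0.        ,   1.        ]]), 'hand_eye': array([[-3.12345429e-04, -9.64760517e-01, -2.63129334e-01,
         7.29030402e+01],
       [ 9.99999701e-01, -1.15087786e-04, -7.65073134e-04,
         1.11327838e+00],
       [ 7.07829380e-04, -2.63129494e-01,  9.64760265e-01,
        -1.46691438e+02],
       [ 0.00000000e+00,  0.00000000e+00,  0.00000000e+00,
         1.00000000e+00]])}
handle [582. 301. 102.] [581. 299. 111.]
handle [592. 136. 102.] [592. 135. 107.]
front [539. 311.  54.] [541. 318.  25.]
front [552. 100.  54.] [557. 104.   8.]
hinge [650. 338.  64.] [649. 337.  68.]
hinge [664. 109.  64.] [666. 110.  51.]
knob [ 571. -249.   84.] [ 571. -249.   83.]
mag [ 710. -193.   90.] [ 730. -206.   -1.]
mag [ 715. -287.   90.] [ 735. -306.    4.]
mag [ 609. -201.   90.] [ 611. -203.   77.]
mag [ 617. -294.   90.] [ 617. -295.   87.]
```

```bash
cat >> h.py <<'E'
def yawnow():
    q=env.observe()['tool_rot']; M=R.from_quat([q[1],q[2],q[3],q[0]]).as_matrix(); return np.degrees(np.arctan2(M[1,1],M[0,1]))
def plan(legs,p=None,yaw=None):
    "legs: (target xyz|None, tool-y yaw deg|None, n rows, grip); prints rows; tool down"
    s=env.observe(); p=np.array(s['eef_pos'] if p is None else p,float); yaw=yawnow() if yaw is None else yaw; rows=[]
    for P,Y,n,g in legs:
        P=p.copy() if P is None else np.array(P,float); Y=yaw if Y is None else Y
        p0,y0=p.copy(),yaw
        for i in range(1,n+1):
            a=np.radians(yaw); d=p0+(P-p0)*i/n-p
            ex=np.array([-np.sin(a),np.cos(a),0]); ey=np.array([np.cos(a),np.sin(a),0])
            r=[round(x/10,2) for x in (d@ex,d@ey,-d[2])]
            t=round(-(y0+(Y-y0)*i/n-yaw),1)
            p=p+10*(r[0]*ex+r[1]*ey-r[2]*np.array([0,0,1])); yaw-=t
            rows.append([g]+r+[t])
    for i in range(0,len(rows),10): print([x+0 for r in rows[i:i+10] for x in r],'\n')
def st():
    s=env.observe(); print(s['clock'],s['eef_pos'].round(1),round(yawnow(),2),s['wrist_force'].round(1),round(s['opening'],1),round(s['grip_force'],1),s['joint_positions'].round(2))
E
python3 -c "
from h import *
plan([((587,218,190),3.5,20,0)])"
```

```text
[0, np.float64(-2.39), np.float64(-0.72), np.float64(0.24), np.float64(3.3), 0, np.float64(-2.42), np.float64(-0.58), np.float64(0.23), np.float64(3.4), 0, np.float64(-2.45), np.float64(-0.44), np.float64(0.24), np.float64(3.3), 0, np.float64(-2.48), np.float64(-0.3), np.float64(0.23), np.float64(3.3), 0, np.float64(-2.49), np.float64(-0.15), np.float64(0.24), np.float64(3.3), 0, np.float64(-2.49), np.float64(-0.01), np.float64(0.23), np.float64(3.4), 0, np.float64(-2.49), np.float64(0.14), np.float64(0.24), np.float64(3.3), 0, np.float64(-2.47), np.float64(0.28), np.float64(0.24), np.float64(3.3), 0, np.float64(-2.46), np.float64(0.42), np.float64(0.23), np.float64(3.3), 0, np.float64(-2.43), np.float64(0.57), np.float64(0.24), np.float64(3.4)] 

[0, np.float64(-2.39), np.float64(0.7), np.float64(0.23), np.float64(3.3), 0, np.float64(-2.34), np.float64(0.85), np.float64(0.24), np.float64(3.3), 0, np.float64(-2.3), np.float64(0.98), np.float64(0.23), np.float64(3.3), 0, np.float64(-2.23), np.float64(1.1), np.float64(0.24), np.float64(3.4), 0, np.float64(-2.16), np.float64(1.24), np.float64(0.24), np.float64(3.3), 0, np.float64(-2.09), np.float64(1.36), np.float64(0.23), np.float64(3.3), 0, np.float64(-2.01), np.float64(1.48), np.float64(0.24), np.float64(3.3), 0, np.float64(-1.91), np.float64(1.59), np.float64(0.23), np.float64(3.4), 0, np.float64(-1.83), np.float64(1.7), np.float64(0.24), np.float64(3.3), 0, np.float64(-1.71), np.float64(1.81), np.float64(0.23), np.float64(3.3)]
```

```bash
cat >> h.py <<'E'
def rem(P,Y=None,p=None,y=None):
    "remaining turn (deg), then shift in cm along tool axes AFTER the turn"
    p=np.array(env.observe()['eef_pos'] if p is None else p); y=yawnow() if y is None else y; Y=y if Y is None else Y
    a=np.radians(Y); d=(np.array(P)-p)/10
    print('turn %.1f'%(y-Y),'x %.2f y %.2f z %.2f'%(-d[0]*np.sin(a)+d[1]*np.cos(a), d[0]*np.cos(a)+d[1]*np.sin(a), -d[2]))
E
python3 -c "
from h import *
rem((587,218,190),3.5)"
```

```text
turn 66.5 x -32.24 y 38.02 z 4.71
```

Call:
jog_arm(commands=[0,0,0,0.4,6.6,0,0,0,0.4,6.6,0,0,0,0.4,6.6,0,0,0,0.4,6.6,0,0,0,0.4,6.6,0,0,0,0.4,6.6,0,0,0,0.4,6.6,0,0,0,0.4,6.6,0,0,0,0.4,6.6,0,0,0,0.4,6.6])

```text
clock: 0.93
eef_pos: [187.9, 516.7, 197.1]
tool_rot: [0.0, 0.684, 0.73, -0.0]
wrist_force: [0.1, 0.3, 0.5]
opening: 92.9
grip_force: 0.0
```

Call:
jog_arm(commands=[0,-2.1,2.5,0,0,0,-2.1,2.5,0,0,0,-2.1,2.5,0,0,0,-2.1,2.5,0,0,0,-2.1,2.5,0,0,0,-2.1,2.5,0,0,0,-2.1,2.5,0,0,0,-2.1,2.5,0,0])

```text
clock: 1.6
eef_pos: [400.2, 362.1, 197.4]
tool_rot: [-0.0, 0.682, 0.731, -0.0]
wrist_force: [-0.3, 0.2, -0.2]
opening: 92.8
grip_force: 0.0
```

Call:
jog_arm(commands=[0,-2.1,2.5,0,0,0,-2.1,2.5,0,0,0,-2.1,2.5,0,0,0,-2.1,2.5,0,0,0,-2.1,2.5,0,0,0,-2.1,2.5,0,0,0,-2.1,2.5,0,0,0,0,0,0,0])

```text
clock: 2.27
eef_pos: [587.5, 225.5, 197.1]
tool_rot: [0.001, 0.683, 0.73, 0.0]
wrist_force: [1.1, 0.2, 0.8]
opening: 93.1
grip_force: 0.0
```

```bash
python3 -c "
from h import *
st();snap('wrist','w1')"
```

```text
2.2667 [587.5 225.5 197.1] 3.82 [1.1 0.2 0.8] 93.1 0.0 [ 0.29  0.53  1.47 -0.    1.13  0.23]
```

View pics/w1.png

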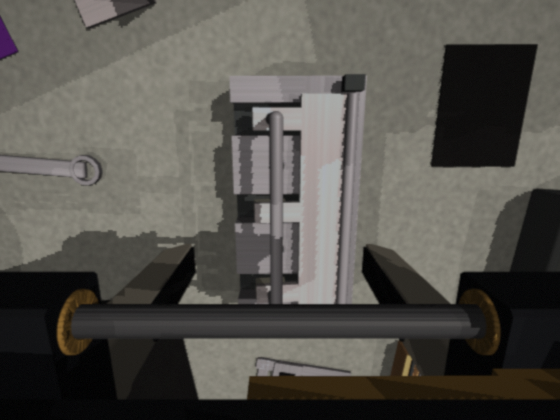

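The wrist view shows the handle as a bar from (276,118) to (276,295), the hinge rod at columns 350–355, and the pallet's front edge at columns 230–236.

```bash
python3 -c "
from h import *
for n,u,v,z in [('h end',275,117,102),('h',276,150,102),('h',276,280,102),('rod',351,110,64),('rod',345,290,64),('frontcorner',230,76,54),('front',233,190,54),('front',236,270,54)]: print(n,pt('w1',u,v,z).round(1),pt('w1',u,v).round(1))
# handle sub-pixel from cloud
C=cloud('w1');m=(C[...,2]>95)&(C[...,2]<135)&(abs(C[...,0]-587)<25)&(C[...,1]>205)&(C[...,1]<310)
q=C[m];print(len(q),np.polyfit(q[:,1],q[:,0],1),q[:,2].max(),np.percentile(q[:,2],90),q[:,1].min(),q[:,1].max(), q[:,0].mean())
b=(C[...,2]>50)&(C[...,2]<57)&(C[...,0]<600)&(C[...,0]>530)&(C[...,1]>100)&(C[...,1]<340);q=C[b];print(len(q),q[:,0].min(),q[:,1].max())
"
```

```text
h end [580.4 303.3 102. ] [580.5 303.1 113.1]
h [582.6 280.  102. ] [582.6 280.9 113. ]
h [589.5 174.5 102. ] [589.1 180.3 113.2]
rod [642.5 313.6  64. ] [641.5 313.4  68.7]
rod [657.5 148.7  64. ] [656.5 150.7  67.8]
frontcorner [540.4 334.4  54. ] [5.325e+02 3.409e+02 3.000e-01]
front [545.7 237.6  54. ] [5.388e+02 2.262e+02 3.000e-01]
front [551.  157.9  54. ] [545.2 132.1   1.1]
1842 [-6.95111179e-02  6.01939402e+02] 115.74828648311086 113.79104073495633 205.02094983668223 307.24127321787006 583.9597290490696
6925 540.1062618647484 338.44163760939773
```

```bash
python3 -c "
import numpy as np
t=np.radians(np.linspace(34.8,117,17)); y=-7.7*np.cos(t); z=-7.7*np.sin(t)
for a,b in zip(np.diff(y),np.diff(z)): print('0,%.2f,%.2f,0'%(a,b),end='  ')"
```

```text
0,0.42,-0.55,0  0,0.47,-0.51,0  0,0.51,-0.47,0  0,0.55,-0.42,0  0,0.58,-0.37,0  0,0.62,-0.31,0  0,0.64,-0.26,0  0,0.66,-0.20,0  0,0.68,-0.14,0  0,0.69,-0.08,0  0,0.69,-0.02,0  0,0.69,0.05,0  0,0.68,0.11,0  0,0.67,0.17,0  0,0.65,0.23,0  0,0.63,0.29,0
```

Call:
jog_arm(commands=[0,0,-0.1,3.0,0,0,0,0,3.0,0,0,0,0,3.0,0,0,0,0,0,0,255,0,0,0,0,255,0,0,0,0,255,0,0,0,0,255,0,0,0,0,255,0,0,0,0,255,0,0,0,0])

```text
clock: 3.15
eef_pos: [583.3, 228.9, 108.5]
tool_rot: [0.0, 0.682, 0.731, 0.0]
wrist_force: [-0.3, -0.3, -0.2]
opening: 57.6
grip_force: 0.0
```

Call:
jog_arm(commands=[255,0,0.25,0,0,255,0,0,0,0,255,0,0,0,0,255,0,0,0,0,255,0,0,0,0,255,0,0,0,0,255,0,0,0,0,255,0,0,0,0,255,0,0,0,0,255,0,0,0,0])

```text
clock: 3.98
eef_pos: [585.6, 229.0, 107.6]
tool_rot: [0.0, 0.682, 0.731, 0.0]
wrist_force: [1.0, 0.5, -0.4]
opening: 8.8
grip_force: 30.0
```

Call:
jog_arm(commands=[255,0,0.42,-0.55,0,255,0,0.47,-0.51,0,255,0,0.51,-0.47,0,255,0,0.55,-0.42,0,255,0,0.58,-0.37,0,255,0,0.62,-0.31,0,255,0,0.64,-0.26,0,255,0,0.66,-0.2,0])

```text
clock: 4.65
eef_pos: [629.6, 232.0, 140.3]
tool_rot: [-0.001, 0.682, 0.732, -0.001]
wrist_force: [-10.3, -3.3, 8.1]
opening: 8.9
grip_force: 30.0
```

Call:
jog_arm(commands=[255,0,0.68,-0.14,0,255,0,0.69,-0.08,0,255,0,0.69,-0.02,0,255,0,0.69,0.05,0,255,0,0.68,0.11,0,255,0,0.67,0.17,0,255,0,0.65,0.23,0,255,0,0.63,0.29,0,255,0,0,0,0,255,0,0,0,0])

```text
clock: 5.48
eef_pos: [685.0, 235.5, 133.5]
tool_rot: [0.001, 0.682, 0.731, 0.001]
wrist_force: [4.1, -3.5, 1.3]
opening: 8.7
grip_force: 30.0
```

Call:
jog_arm(commands=[180,0,0,0,0,180,0,0,0,0,180,0,0,0,0,180,0,0,0,0,180,0,0,-2,0,180,0,0,-2.5,0,180,0,0,-2,0,120,0,0,-1,-6.9,80,0,0,0,-6.9,40,0,0,0,-6.9])

```text
clock: 6.32
eef_pos: [683.7, 236.2, 208.6]
tool_rot: [0.0, 0.537, 0.844, 0.001]
wrist_force: [-0.8, 0.7, -0.6]
opening: 42.6
grip_force: 0.0
```

Call:
jog_arm(commands=[40,0,0,0,-6.9,40,0,0,0,-6.9,40,0,0,0,-6.9,40,0,0,0,-6.9,40,0,0,0,-6.9,40,0,0,0,-6.9,40,0,0,0,-6.9,40,0,0,0,-6.9,40,0,0,0,-6.9,40,0,0,0,-6.9])

```text
clock: 7.15
eef_pos: [683.4, 236.1, 207.4]
tool_rot: [-0.0, -0.036, 0.999, 0.0]
wrist_force: [-0.3, -0.3, -1.1]
opening: 78.6
grip_force: 0.0
```

```bash
python3 -c "
from h import *
st();rem((571,-249,210),94)
for v,u in [(240,362),(268,367),(300,370)]: print(pt('top0',u,v).round(0))"
```

```text
7.15 [683.4 236.1 207.4] 94.07 [-0.3 -0.3 -1.1] 78.6 0.0 [ 0.27  0.7   1.16  0.    1.28 -1.37]
turn 0.1 x 14.60 y -47.61 z -0.26
[ 425. -237.   21.]
[ 344. -253.   22.]
[ 250. -267.   -1.]
```

Call:
jog_arm(commands=[40,1,-3.2,0,0,40,1,-3.2,0,0,40,1,-3.2,0,0,40,1,-3.2,0,0,40,1,-3.2,0,0,40,1,-3.2,0,0,40,1,-3.2,0,0,40,1,-3.2,0,0])

```text
clock: 7.82
eef_pos: [619.7, -26.0, 207.7]
tool_rot: [0.0, -0.033, 0.999, 0.0]
wrist_force: [0.2, -0.3, -0.2]
opening: 78.3
grip_force: 0.0
```

Call:
jog_arm(commands=[40,1,-3.2,0,0,40,1,-3.2,0,0,40,1,-3.2,0,0,40,1,-3.2,0,0,40,1,-3.2,0,0,40,1,-3.2,0,0,40,0.6,-2.8,0,0,40,0,0,0,0,40,0,0,0,0,40,0,0,0,0])

```text
clock: 8.65
eef_pos: [568.8, -247.9, 207.4]
tool_rot: [-0.0, -0.032, 0.999, 0.0]
wrist_force: [0.4, 0.1, 0.6]
opening: 78.5
grip_force: 0.0
```

```bash
python3 -c "
from h import *
st();snap('wrist','w2');snap('top','top1')"
```

```text
8.65 [ 568.8 -247.9  207.4] 93.71 [0.4 0.1 0.6] 78.5 0.0 [-0.49  0.51  1.49  0.    1.14 -2.12]
```

View pics/w2.png

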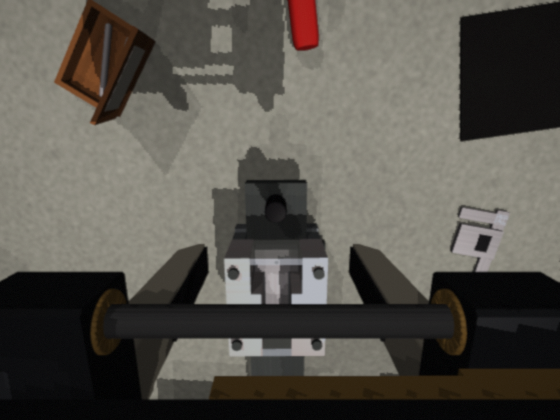

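The view shows the knob at (276,206), the block's front edge at row 181 (columns 246–306), and the magazine plates at rows 240–355.

```bash
python3 -c "
from h import *
C=cloud('w2')
m=(C[...,2]>81)&(C[...,2]<88)&(C[...,0]<592)&(C[...,0]>540)&(abs(C[...,1]+250)<25)
q=C[m];print(len(q),q.mean(0),q.min(0),q.max(0))
m=(C[...,2]>35)&(C[...,2]<42)&(C[...,0]<598)&(C[...,0]>520)&(abs(C[...,1]+250)<45);q=C[m];print(len(q),q.min(0),q.max(0))
for n,u,v,z in [('b',246,182,39),('b',306,182,39),('m',226,258,90),('m',326,258,90),('m',230,354,90),('m',324,354,90),('t',266,264,90)]: print(n,pt('w2',u,v,z).round(1),pt('w2',u,v).round(1))
c=(pt('w2',226,258,90)+pt('w2',326,258,90))/2;e=(pt('w2',230,354,90)+pt('w2',324,354,90))/2;print(c,e,np.degrees(np.arctan2(*(e-c)[1::-1])))
"
```

```text
380 [ 570.48614206 -249.31200847   83.48849171] [ 561.11415178 -258.56338595   81.34048776] [ 579.98830639 -239.89123314   85.41929823]
2147 [ 551.03341006 -280.8980242    35.12228873] [ 597.97641437 -216.56566897   41.08270743]
b [ 554.2 -279.9   39. ] [ 555.5 -280.5   32. ]
b [ 550.4 -220.7   39. ] [ 551.2 -220.3   34. ]
m [ 613.9 -290.3   90. ] [ 614.1 -290.4   89.5]
m [ 608.2 -202.2   90. ] [ 608.6 -202.    88.9]
m [ 713.6 -284.3   90. ] [ 714.6 -284.4   88.8]
m [ 707.7 -193.8   90. ] [ 708.6 -193.6   88.9]
t [ 617.3 -254.8   90. ] [ 617.5 -254.8   89.6]
[ 611.0138964 -246.2705605   90.       ] [ 710.67490227 -239.04633336   90.        ] 4.146004950857873
```

```bash
python3 -c "
from h import *
rem((570.5,-249.3,65),94.1)"
```

```text
turn -0.3 x -0.13 y -0.20 z 14.25
```

Call:
jog_arm(commands=[130,-0.1,-0.2,2.8,-0.3,130,0,0,2.8,0,130,0,0,2.9,0,130,0,0,2.9,0,130,0,0,2.8,0,130,0,0,0,0,255,0,0,0,0,255,0,0,0,0,255,0,0,0,0,255,0,0,0,0])

```text
clock: 9.58
eef_pos: [570.8, -250.7, 67.3]
tool_rot: [0.001, -0.035, 0.999, -0.001]
wrist_force: [0.9, -0.4, -0.0]
opening: 23.6
grip_force: 0.0
```

Call:
jog_arm(commands=[255,0,0,0,0,255,0,0,0,0,255,0,0,0,0])

```text
clock: 9.83
eef_pos: [570.6, -250.4, 67.0]
tool_rot: [0.001, -0.035, 0.999, -0.0]
wrist_force: [-0.8, 2.9, 7.0]
opening: 19.4
grip_force: 30.0
```

Call:
jog_arm(commands=[255,0.6,0,0,0,255,1.2,0,0,0,255,1.5,0,0,0,255,1.6,0,0,0,255,1.6,0,0,0,255,1.6,0,0,0,255,1.6,0,0,0,255,1.5,0,0,0,255,1.0,0,0,0,255,0.4,0,0,0])

```text
clock: 10.67
eef_pos: [445.6, -259.4, 67.1]
tool_rot: [0.003, -0.034, 0.999, -0.001]
wrist_force: [28.8, 14.6, -9.6]
opening: 19.4
grip_force: 30.0
```

Call:
jog_arm(commands=[255,0,0,0,0,255,0,0,0,0])

```text
clock: 10.83
eef_pos: [445.8, -259.3, 67.0]
tool_rot: [0.002, -0.035, 0.999, -0.001]
wrist_force: [7.3, 6.4, 6.4]
opening: 19.6
grip_force: 30.0
```

Call:
jog_arm(commands=[130,0,0,0,0,130,0,0,0,0,130,0,0,0,0,130,0,0,0,0,130,0,0,-3,0,130,0,0,-3,0,130,-2,0,-2,0,130,-2,0,-2,0,130,-1,0,0,0,130,0,0,0,0])

```text
clock: 11.67
eef_pos: [495.7, -255.9, 166.0]
tool_rot: [0.001, -0.035, 0.999, -0.001]
wrist_force: [-0.3, -0.4, -0.2]
opening: 45.6
grip_force: 0.0
```

Call:
jog_arm(commands=[130,0,0,0,0,130,0,0,0,0])

```text
clock: 11.83
eef_pos: [492.8, -255.5, 164.0]
tool_rot: [-0.001, -0.035, 0.999, 0.001]
wrist_force: [0.1, 0.3, -0.4]
opening: 45.7
grip_force: 0.0
```

```bash
python3 -c "
from h import *
st();snap('wrist','w3');crop('w3',180,100,380,300,'c3')"
```

```text
11.8333 [ 492.8 -255.5  164. ] 94.01 [ 0.1  0.3 -0.4] 45.7 0.0 [-0.56  0.45  1.71 -0.    0.99 -2.2 ]
3.0
```

View pics/c3.png

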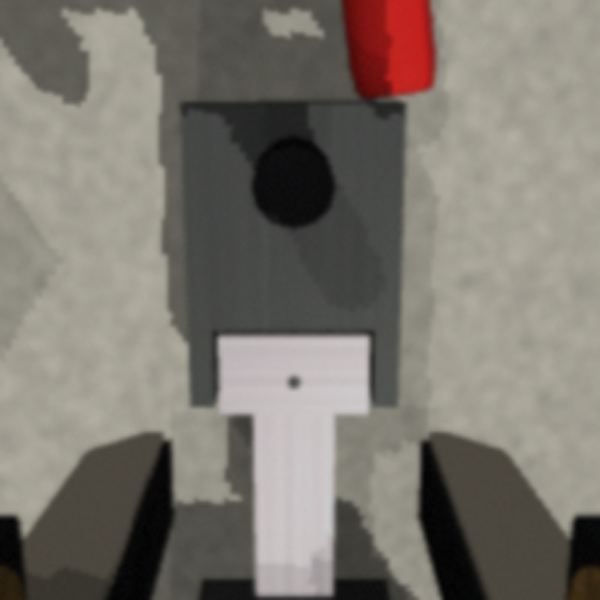

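The crop shows the insert in the drawn-out shuttle: the shoulder line is at crop row 413, the head spans columns 217–370, and the shank spans columns 253–334 with its tip at row 597.

```bash
python3 -c "
from h import *
f=lambda x,y:(180+x/3,100+y/3)
o=pt('w3',*f(293.5,413),40);t=pt('w3',*f(294,597),40);print(o,t,np.degrees(np.arctan2(*(t-o)[1::-1])),np.linalg.norm(t-o),pt('w3',*f(293.5,390)))
a=np.radians(4.1);g=o+34*np.array([np.cos(a),np.sin(a),0]);print(g)
rem((g[0],g[1],38),94.1)
st()"
```

```text
[ 517.93517955 -253.02823963   40.        ] [ 578.74008584 -248.64520523   40.        ] 4.12295288520045 60.96267398431049 [ 510.97943849 -253.51200299   39.39596497]
[ 551.84816617 -250.59732652   40.        ]
turn -0.1 x -5.92 y 0.07 z 12.62
11.8833 [ 492.8 -255.5  164.2] 94.0 [0.  0.3 0.7] 45.4 0.0 [-0.56  0.45  1.71 -0.    0.99 -2.2 ]
```

```bash
python3 -c "
from h import *
rem((539.9,-251.4,49.5),94.1)"
```

```text
turn -0.1 x -4.72 y 0.08 z 11.47
```

Call:
jog_arm(commands=[130,-2.4,0.1,1.5,0,130,-2.3,0,2,0,130,0,0,2.5,0,130,0,0,2.5,0,130,0,0,2,0,130,0,0,1,0,130,0,0,0,0,130,0,0,0,0,130,0,0,0,0])

```text
clock: 12.63
eef_pos: [541.3, -251.9, 51.6]
tool_rot: [0.001, -0.035, 0.999, -0.0]
wrist_force: [-0.2, -0.7, -0.1]
opening: 45.6
grip_force: 0.0
```

Call:
jog_arm(commands=[255,0.1,0,0.2,0,255,0,0,0,0,255,0,0,0,0,255,0,0,0,0,255,0,0,0,0,255,0,0,0,0,255,0,0,-0.5,0,255,0,0,-1,0,255,0,0,-1.5,0,255,0,0,-3,0])

```text
clock: 13.47
eef_pos: [538.4, -250.8, 107.1]
tool_rot: [-0.002, -0.035, 0.999, 0.001]
wrist_force: [0.4, 0.7, -1.8]
opening: 23.8
grip_force: 30.0
```

Call:
jog_arm(commands=[255,0,0,-3,0,255,0,0,-3,0,255,0,0,0,0])

```text
clock: 13.72
eef_pos: [542.0, -252.7, 174.9]
tool_rot: [0.004, -0.035, 0.999, -0.002]
wrist_force: [0.6, -0.5, -1.5]
opening: 23.7
grip_force: 30.0
```

```bash
python3 -c "
from h import *
st();snap('side','s1');rem((425,6,140),94.1)
for u,v in [(250,220),(300,213),(308,257),(257,261)]: pass
p,d,T,K=load('top1'); hsv=p.astype(int).sum(2); m=np.zeros_like(hsv,np.uint8); m[200:275,235:325]=(hsv[200:275,235:325]<200)*255
c=max(cv2.findContours(m,0,2)[0],key=cv2.contourArea); r=cv2.minAreaRect(c); print(r)
for b in cv2.boxPoints(r): print(pt('top1',b[0],b[1],3).round(0))
print(pt('top1',*r[0],3))"
```

```text
13.7167 [ 542.  -252.7  174.9] 94.02 [ 0.6 -0.5 -1.5] 23.7 30.0 [-0.51  0.5   1.59  0.    1.04 -2.16]
turn -0.1 x 9.74 y 26.59 z 3.20
((291.9422912597656, 234.2115478515625), (38.04652786254883, 23.337820053100586), 78.69007110595703)
[484.  13.   3.]
[499. -54.   3.]
[389. -79.   3.]
[374. -12.   3.]
[436.55503707 -33.05756932   3.        ]
```

Call:
jog_arm(commands=[255,0.9,2.6,0,0,255,0.9,2.6,0,0,255,0.9,2.6,0,0,255,0.9,2.6,0,0,255,0.9,2.6,0,0,255,0.9,2.6,0,0,255,0.9,2.6,0,0,255,0.9,2.6,0,0,255,0.9,2.6,0,0,255,0.9,2.6,0,0])

```text
clock: 14.6
eef_pos: [430.6, 2.6, 167.7]
tool_rot: [-0.001, -0.035, 0.999, 0.0]
wrist_force: [0.4, 0.8, -1.8]
opening: 24.0
grip_force: 30.0
```

Call:
jog_arm(commands=[255,0,0,2.5,0,255,0,0,3,0,255,0,0,3,0,255,0,0,2.5,0,255,0,0,1.5,0,255,0,0,0.8,0,255,0,0,0,0,255,0,0,0,0])

```text
clock: 15.27
eef_pos: [431.8, 1.5, 35.5]
tool_rot: [-0.0, -0.035, 0.999, 0.0]
wrist_force: [-0.3, 0.2, -2.2]
opening: 23.9
grip_force: 30.0
```

```bash
python3 -c "
from h import *
st();rem((430,10,23.5),94.1)"
```

```text
15.2667 [431.8   1.5  35.5] 94.01 [-0.3  0.2 -2.2] 23.9 30.0 [-0.1   0.5   2.09 -0.    0.56 -1.75]
turn -0.1 x 0.12 y 0.87 z 1.20
```

Call:
jog_arm(commands=[255,0,0,0.6,0,255,0,0,0.6,0,255,0,0,0,0,60,0,0,0,0,60,0,0,0,0,60,0,0,0,0,60,0,0,0,0,60,0,0,0,0,60,0,0,0,0,60,0,0,0,0])

```text
clock: 16.1
eef_pos: [432.0, 1.4, 23.5]
tool_rot: [0.0, -0.035, 0.999, -0.0]
wrist_force: [-0.4, 0.0, 0.0]
opening: 66.0
grip_force: 0.0
```

Call:
jog_arm(commands=[60,1,0,0,0,60,1.2,0,0,0,60,1,0,0,0,60,0.2,0,0,0,60,0,0,0,0])

```text
clock: 16.52
eef_pos: [397.3, -1.0, 23.5]
tool_rot: [-0.0, -0.035, 0.999, 0.0]
wrist_force: [0.1, -0.4, 0.5]
opening: 71.2
grip_force: 0.0
```

```bash
python3 -c "
from h import *
st();snap('wrist','w4')"
```

```text
16.5167 [397.3  -1.   23.5] 94.0 [ 0.1 -0.4  0.5] 71.2 0.0 [-0.12  0.49  2.17 -0.    0.48 -1.76]
```

View pics/w4.png

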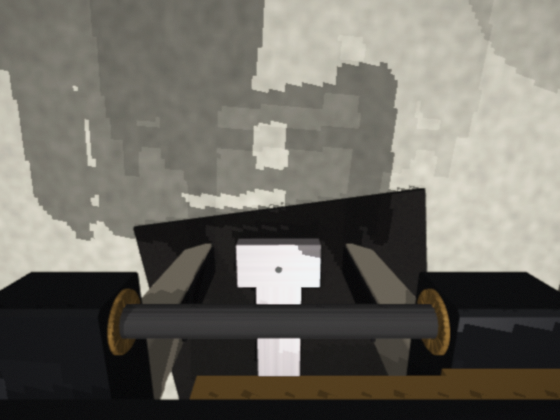

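The insert lies flat on the mat. The head spans (237–320, 243–288) and the shank runs straight below it.

```bash
python3 -c "
from h import *
print(pt('w4',278.5,266,13),pt('w4',278.5,288,13),pt('w4',278,375,13),pt('w4',278,270))
rem(np.r_[pt('w4',278.5,266,13)[:2],23.5])
# pallet front/nests from w1: yaw 4
C=cloud('w1')
import sys
m=(C[...,2]>51)&(C[...,2]<57)&(C[...,0]>530)&(C[...,0]<575)&(C[...,1]>120)&(C[...,1]<345)
q=C[m]; ys=np.arange(125,340,5)
for y in ys:
  s=q[abs(q[:,1]-y)<2.5]
  print(y,len(s),s[:,0].min().round(1) if len(s) else None,end='; ')
"
```

```text
[3.97596776e+02 1.41852715e-01 1.30000000e+01] [410.4704168    1.04159952  13.        ] [466.82593808   4.68665798  13.        ] [3.99914333e+02 3.75209171e-02 1.30090637e+01]
turn 0.0 x 0.04 y 0.12 z 0.01
125 92 553.8; 130 5 564.8; 135 2 571.8; 140 0 None; 145 0 None; 150 9 570.9; 155 60 551.9; 160 109 551.8; 165 116 551.7; 170 118 551.3; 175 127 550.3; 180 130 550.0; 185 126 550.1; 190 130 549.9; 195 133 549.6; 200 135 548.5; 205 148 548.5; 210 5 571.0; 215 0 None; 220 0 None; 225 1 565.4; 230 15 565.3; 235 76 546.5; 240 171 546.4; 245 175 546.2; 250 179 545.2; 255 186 545.1; 260 187 544.8; 265 192 544.7; 270 193 544.6; 275 205 543.6; 280 207 543.3; 285 192 543.4; 290 4 572.2; 295 0 None; 300 0 None; 305 0 None; 310 1 559.9; 315 141 541.6; 320 254 540.6; 325 261 540.4; 330 259 540.1; 335 190 540.3;
```

```bash
python3 -c "
from h import *
C=cloud('w1'); p=load('w1')[0].astype(int).sum(2)
# along line parallel to front, e mm behind it
for e in (6,10,14):
  L=[]
  for y in np.arange(115,340,0.5):
    x=540.2+0.0648*(335-y)+e; u,v=proj('w1',(x,y,54)); 
    if v<305: L.append((y,C[int(round(v)),int(round(u)),2]))
  L=np.array(L); hi=L[:,1]>48; ed=np.flatnonzero(np.diff(hi.astype(int)))
  print(e,[(L[i,0]+.25) for i in ed])
"
```

```text
6 [np.float64(129.25), np.float64(154.75), np.float64(208.75), np.float64(234.75), np.float64(286.25), np.float64(313.75), np.float64(335.25)]
10 [np.float64(129.75), np.float64(130.75), np.float64(131.75), np.float64(154.75), np.float64(209.25), np.float64(235.25), np.float64(286.75), np.float64(308.25), np.float64(309.25), np.float64(314.25), np.float64(335.25)]
14 [np.float64(131.25), np.float64(155.25), np.float64(209.25), np.float64(235.25), np.float64(287.25), np.float64(314.25), np.float64(335.75)]
```

Call:
jog_arm(commands=[255,0,0.1,0,0,255,0,0,0,0,255,0,0,0,0,255,0,0,0,0,255,0,0,0,0,255,0,0,0,0,255,0,0,0,0,255,0,0,-1,0,255,0,0,-2.5,0,255,0,0,-3,0])

```text
clock: 17.4
eef_pos: [396.7, 0.2, 88.1]
tool_rot: [-0.002, -0.035, 0.999, 0.0]
wrist_force: [1.0, 0.2, -1.6]
opening: 43.2
grip_force: 30.0
```

Call:
jog_arm(commands=[255,0,0,-3,0,255,0,0,-3,0,255,0,0,-2,0,255,0,0,0,0,255,0,0,0,0])

```text
clock: 17.82
eef_pos: [398.0, 0.1, 168.6]
tool_rot: [0.001, -0.035, 0.999, -0.0]
wrist_force: [0.1, 1.3, -3.3]
opening: 43.6
grip_force: 30.0
```

```bash
python3 -c "
from h import *
st();rem((480,220,165),94)"
```

```text
17.8167 [3.980e+02 1.000e-01 1.686e+02] 94.02 [ 0.1  1.3 -3.3] 43.6 30.0 [-0.12  0.17  2.09 -0.    0.87 -1.76]
turn 0.0 x -9.71 y 21.37 z 0.36
```

```bash
python3 -c "
from h import *
rem((500,297.6,130),94)"
```

```text
turn 0.0 x -12.25 y 28.97 z 3.86
```

Call:
jog_arm(commands=[255,-1.2,2.9,0,0,255,-1.2,2.9,0,0,255,-1.2,2.9,0,0,255,-1.2,2.9,0,0,255,-1.2,2.9,0,0,255,-1.2,2.9,0,0,255,-1.2,2.9,0,0,255,-1.2,2.9,0,0,255,-1.2,2.9,0,0,255,-1.4,2.9,0,0])

```text
clock: 18.65
eef_pos: [498.5, 299.1, 165.6]
tool_rot: [-0.002, -0.035, 0.999, -0.001]
wrist_force: [0.9, -0.4, -1.9]
opening: 43.8
grip_force: 30.0
```

Call:
jog_arm(commands=[255,0,0,1.9,0,255,0,0,1.9,0,255,0,0,0,0,255,0,0,0,0,255,0,0,0,0])

```text
clock: 19.07
eef_pos: [499.3, 297.6, 130.2]
tool_rot: [-0.0, -0.035, 0.999, -0.0]
wrist_force: [-0.4, 0.3, -2.0]
opening: 43.5
grip_force: 30.0
```

```bash
python3 -c "
from h import *
st();snap('wrist','w5');snap('top','top2')"
```

```text
19.0667 [499.3 297.6 130.2] 94.0 [-0.4  0.3 -2. ] 43.5 30.0 [ 0.46  0.53  1.66 -0.    0.95 -1.18]
```

View pics/w5.png

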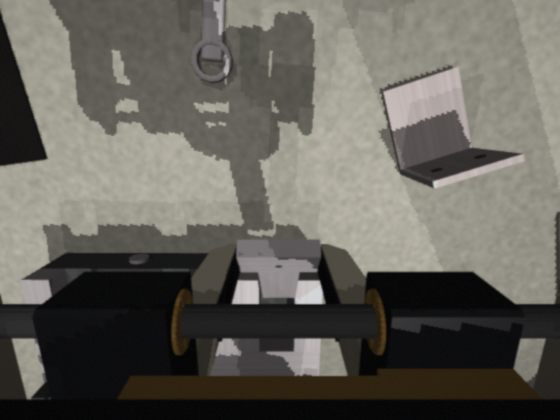

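```bash
python3 -c "
from h import *
rem((527.8,299.6,84),94)"
```

```text
turn -0.0 x -2.81 y -0.02 z 4.71
```

Call:
jog_arm(commands=[255,-1.4,0,0.8,0,255,-1.4,0,0.8,0,255,0,0,1.6,0,255,0,0,1.5,0,255,0,0,0,0,255,0,0,0,0,255,0,0,0,0])

```text
clock: 19.75
eef_pos: [527.7, 300.0, 84.6]
tool_rot: [0.001, -0.035, 0.999, 0.0]
wrist_force: [0.2, 0.4, -2.1]
opening: 43.5
grip_force: 30.0
```

```bash
python3 -c "
from h import *
st();snap('side','s2');snap('wrist','w6');rem((527.8,299.6,56),94)
crop('side0',190,130,310,220,'c5') if 0 else crop('s2',190,110,310,210,'c5')"
```

```text
19.75 [527.7 300.   84.6] 94.01 [ 0.2  0.4 -2.1] 43.5 30.0 [ 0.44  0.64  1.61 -0.    0.89 -1.2 ]
turn 0.0 x -0.02 y -0.04 z 2.85
6.0
```

View pics/c5.png

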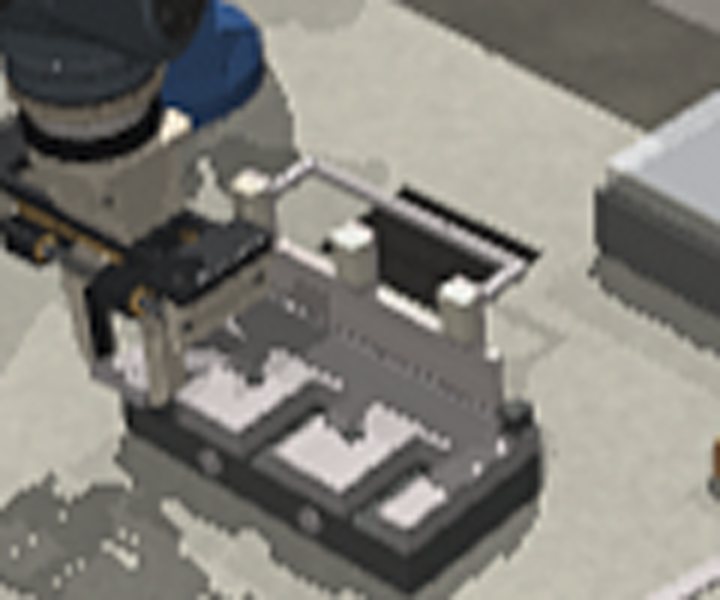

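The bar is upright, and the insert hovers over nest 1, at crop (170,380). Slots 2 and 3 are visible and empty.

Call:
jog_arm(commands=[255,0,0,0.6,0,255,0,0,0.5,0,255,0,0,0.4,0,255,0,0,0.2,0,255,0,0,0,0,255,0,0,0,0])

```text
clock: 20.35
eef_pos: [527.2, 299.9, 66.3]
tool_rot: [-0.0, -0.035, 0.999, -0.0]
wrist_force: [-1.3, 0.4, 0.3]
opening: 43.5
grip_force: 30.0
```

Call:
jog_arm(commands=[255,0,0,0.4,0,255,0,0,0.4,0,255,0,0,0.2,0,255,0,0,0,0,255,0,0,0,0])

```text
clock: 20.77
eef_pos: [527.4, 300.0, 56.6]
tool_rot: [0.0, -0.035, 0.999, 0.0]
wrist_force: [-3.4, -0.8, 5.2]
opening: 43.3
grip_force: 30.0
```

Call:
jog_arm(commands=[255,0,0,0.2,0,255,-0.2,0,0,0,255,-0.1,0,0,0,255,0,0,0,0])

```text
clock: 21.1
eef_pos: [529.4, 300.2, 55.1]
tool_rot: [-0.001, -0.035, 0.999, -0.0]
wrist_force: [-10.6, -1.7, 16.0]
opening: 43.8
grip_force: 30.0
```

```bash
python3 -c "
from h import *
st();snap('wrist','w7')
C=cloud('w7')
m=(abs(C[...,1]-300)<8)&(C[...,2]>20)&(C[...,2]<60)&(C[...,0]>505)&(C[...,0]<545);q=C[m]
for x in range(505,545,4):
  s=q[abs(q[:,0]-x)<2]; print(x,len(s),np.median(s[:,2]).round(1) if len(s) else '',end='; ')"
```

```text
21.1 [529.4 300.2  55.1] 94.01 [-10.6  -1.7  16. ] 43.8 30.0 [ 0.44  0.69  1.62  0.    0.84 -1.2 ]
505 0 ; 509 0 ; 513 60 40.2; 517 312 41.0; 521 215 41.6; 525 215 42.0; 529 214 42.4; 533 217 42.6; 537 203 43.1; 541 207 43.4;
```

```bash
python3 -c "
from h import *
C=cloud('w7')
def prof(y,xs):
  print('y',y)
  for x in xs:
    X=x-(y-300)*.0648
    m=(abs(C[...,1]-y)<4)&(abs(C[...,0]-X)<2)&(C[...,2]>-5)&(C[...,2]<80);s=C[m]; print(x,len(s),np.median(s[:,2]).round(1) if len(s) else '',end='; ')
  print()
prof(300,range(505,640,5));prof(285,range(505,560,4));prof(260,range(530,600,8));prof(183,range(530,640,8))
"
python3 -c "
from h import *
crop('w7',180,180,380,330,'c7')"
```

```text
y 300
505 73 -0.3; 510 70 -0.3; 515 206 35.3; 520 173 41.0; 525 168 41.5; 530 108 42.5; 535 100 42.9; 540 108 43.3; 545 100 43.7; 550 93 44.1; 555 0 ; 560 0 ; 565 0 ; 570 0 ; 575 87 46.3; 580 89 46.7; 585 85 47.2; 590 85 47.5; 595 64 47.9; 600 0 ; 605 0 ; 610 0 ; 615 0 ; 620 0 ; 625 0 ; 630 0 ; 635 0 ; 
y 285
505 80 -0.3; 509 69 -0.3; 513 99 0.1; 517 237 38.6; 521 179 41.1; 525 163 41.7; 529 107 42.4; 533 107 42.7; 537 100 43.0; 541 170 46.7; 545 120 53.1; 549 39 34.0; 553 32 34.2; 557 20 33.8; 
y 260
530 68 -0.2; 538 28 -0.4; 546 0 ; 554 0 ; 562 0 ; 570 0 ; 578 0 ; 586 0 ; 594 0 ; 
y 183
530 69 -0.1; 538 219 14.6; 546 37 53.9; 554 0 ; 562 0 ; 570 0 ; 578 0 ; 586 0 ; 594 0 ; 602 0 ; 610 0 ; 618 0 ; 626 0 ; 634 0 ; 
4.0
```

View pics/c7.png

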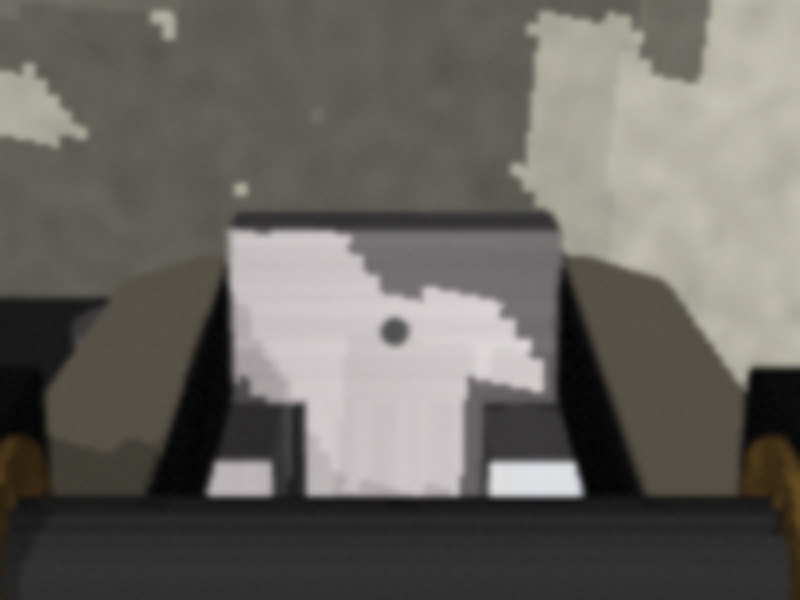

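The insert is in slot 1, pitched tip-up by about 0.09 rad because I pressed the head too low. Relieving the press and releasing should let it drop flat.

Call:
jog_arm(commands=[255,0,0,-0.2,0,255,0,0,0,0,100,0,0,0,0,100,0,0,0,0,100,0,0,0,0,100,0,0,0,0,100,0,0,0,0])

```text
clock: 21.73
eef_pos: [530.3, 300.1, 56.3]
tool_rot: [0.0, -0.035, 0.999, -0.0]
wrist_force: [0.8, -0.4, 1.1]
opening: 56.6
grip_force: 0.0
```

```bash
cat >> h.py <<'E'
def prof(fn,o,yaw,offs=(0,),n=range(-24,60,6)):
    "z along the insert axis from origin o"
    C=cloud(fn); a=np.radians(yaw); d=C[...,:2]-np.array(o[:2]); X=d@[np.cos(a),np.sin(a)]; Y=d@[-np.sin(a),np.cos(a)]
    for k in offs:
        print('off',k,[(x,round(float(np.median(C[...,2][m])),1)) for x in n for m in [(abs(X-x)<2)&(abs(Y-k)<4)&(C[...,2]<80)&(C[...,2]>-9)] if m.sum()>3])
E
python3 -c "
from h import *
st();snap('wrist','w8');prof('w8',(542.4,300.6),3.8,(0,15),range(-32,60,4))"
```

```text
21.7333 [530.3 300.1  56.3] 94.01 [ 0.8 -0.4  1.1] 56.6 0.0 [ 0.44  0.68  1.62 -0.    0.84 -1.2 ]
off 0 [(-32, -0.4), (-28, 0.0), (-24, 41.7), (-20, 43.2), (-16, 43.2), (-12, 43.6), (-8, 43.8), (-4, 43.7), (0, 43.6), (4, 43.7), (8, 43.6), (12, 43.6), (36, 43.7), (40, 43.6), (44, 43.6), (48, 43.7), (52, 43.6), (56, 43.7)]
off 15 [(-32, -0.2), (-28, -0.1), (-24, 42.0), (-20, 43.1), (-16, 43.1), (-12, 43.6), (-8, 43.8), (-4, 43.8), (0, 48.3), (4, 53.1), (8, 43.8), (12, 43.5), (28, 53.7), (32, 53.7), (36, 53.2), (40, 53.1), (44, 53.1), (48, 53.2), (52, 44.2), (56, 43.2)]
```

Insert 1 is flat and fully down, with its top at 43.7 mm. Next I'll cycle the shuttle.

Call:
jog_arm(commands=[100,0,0,-1,0,100,0,0,-4,0,100,0,0,-4,0,130,0,0,-3,0])

```text
clock: 22.12
eef_pos: [530.6, 300.3, 180.1]
tool_rot: [0.001, -0.035, 0.999, 0.0]
wrist_force: [-0.0, -0.2, 0.8]
opening: 53.0
grip_force: 0.0
```

```bash
python3 -c "
from h import *
st();rem((445.8,-259.3,175),94.1);rem((539.9,-251.4,49.5),94.1,(445.8,-259.3,67),94.1)"
```

```text
22.1167 [530.6 300.3 180.1] 94.01 [-0.  -0.2  0.8] 53.0 0.0 [ 0.44  0.52  1.55  0.    1.07 -1.2 ]
turn -0.1 x 12.46 y -55.21 z 0.51
turn 0.0 x -9.44 y 0.12 z 1.75
```

Call:
jog_arm(commands=[130,0.8,-3.6,0,0,130,0.8,-3.6,0,0,130,0.8,-3.6,0,0,130,0.8,-3.6,0,0,130,0.8,-3.6,0,0,130,0.8,-3.6,0,0,130,0.8,-3.6,0,0,130,0.8,-3.6,0,0,130,0.8,-3.6,0,0,130,0.8,-3.6,0,0])

```text
clock: 22.95
eef_pos: [475.2, -66.3, 177.3]
tool_rot: [0.001, -0.035, 0.999, -0.0]
wrist_force: [-0.2, 0.4, -0.3]
opening: 44.8
grip_force: 0.0
```

Call:
jog_arm(commands=[130,0.9,-3.6,0,0,130,0.9,-3.6,0,0,130,0.9,-3.6,0,0,130,0.9,-3.6,0,0,130,0.9,-3.6,0,0,130,0,-1.2,0,0,130,0,0,0,0,130,0,0,0,0,130,0,0,0,0])

```text
clock: 23.7
eef_pos: [444.4, -258.1, 176.6]
tool_rot: [-0.0, -0.035, 0.999, 0.0]
wrist_force: [1.4, 1.2, -0.4]
opening: 45.9
grip_force: 0.0
```

```bash
python3 -c "
from h import *
st();rem((445.8,-259.3,67),94.1)"
```

```text
23.7 [ 444.4 -258.1  176.6] 94.06 [ 1.4  1.2 -0.4] 45.9 0.0 [-0.62  0.36  1.81  0.    0.98 -2.26]
turn -0.0 x -0.13 y -0.13 z 10.96
```

Call:
jog_arm(commands=[130,-0.1,-0.1,2.8,0,130,0,0,3,0,130,0,0,3,0,130,0,0,2.1,0,255,0,0,0,0,255,0,0,0,0,255,0,0,0,0,255,0,0,0,0,255,0,0,0,0,255,0,0,0,0])

```text
clock: 24.53
eef_pos: [446.0, -259.4, 69.0]
tool_rot: [0.001, -0.035, 0.999, 0.0]
wrist_force: [2.6, 9.4, 7.8]
opening: 19.3
grip_force: 30.0
```

Call:
jog_arm(commands=[255,-0.6,0,0,0,255,-1.2,0,0,0,255,-1.5,0,0,0,255,-1.6,0,0,0,255,-1.6,0,0,0,255,-1.6,0,0,0,255,-1.6,0,0,0,255,-1.5,0,0,0,255,-1.0,0,0,0,255,-0.5,0,0,0])

```text
clock: 25.37
eef_pos: [571.5, -250.3, 68.8]
tool_rot: [-0.002, -0.036, 0.999, 0.001]
wrist_force: [-23.4, 3.7, 17.3]
opening: 19.8
grip_force: 30.0
```

Call:
jog_arm(commands=[255,0,0,0,0,255,0,0,0,0,255,0,0,0,0,255,0,0,0,0])

```text
clock: 25.7
eef_pos: [571.8, -250.3, 68.8]
tool_rot: [-0.0, -0.035, 0.999, 0.001]
wrist_force: [-4.9, 7.9, 4.2]
opening: 19.5
grip_force: 30.0
```

Home. Now I'll draw it out again, release, and move above the seat to look.

Call:
jog_arm(commands=[255,0.6,0,0,0,255,1.2,0,0,0,255,1.5,0,0,0,255,1.6,0,0,0,255,1.6,0,0,0,255,1.6,0,0,0,255,1.6,0,0,0,255,1.5,0,0,0,255,1.0,0,0,0,255,0.4,0,0,0])

```text
clock: 26.53
eef_pos: [446.7, -259.4, 68.9]
tool_rot: [0.002, -0.034, 0.999, 0.0]
wrist_force: [26.1, 18.6, -12.1]
opening: 19.9
grip_force: 30.0
```

Call:
jog_arm(commands=[255,0,0,0,0,130,0,0,0,0,130,0,0,0,0,130,0,0,0,0,130,0,0,0,0,130,0,0,-3,0,130,0,0,-3,0,130,-2,0,-2,0,130,-2,0,-2,0,130,-1,0,0,0])

```text
clock: 27.37
eef_pos: [499.2, -257.6, 171.7]
tool_rot: [0.003, -0.035, 0.999, -0.002]
wrist_force: [0.2, 0.2, 0.3]
opening: 45.6
grip_force: 0.0
```

Call:
jog_arm(commands=[130,0,0,0,0,130,0,0,0,0,130,0,0,0,0])

```text
clock: 27.62
eef_pos: [494.9, -256.3, 166.1]
tool_rot: [-0.001, -0.035, 0.999, 0.001]
wrist_force: [-0.8, 0.5, -0.2]
opening: 45.8
grip_force: 0.0
```

```bash
python3 -c "
from h import *
st();snap('wrist','w9');prof('w9',(518,-253),4.1,(0,));
d=np.abs(load('w9')[0].astype(int)-load('w3')[0].astype(int)).sum(2)[150:300,230:330];print((d>60).mean())
rem((539.9,-251.4,49),94.1)"
```

```text
27.6167 [ 494.9 -256.3  166.1] 94.01 [-0.8  0.5 -0.2] 45.8 0.0 [-0.56  0.45  1.7  -0.    1.   -2.2 ]
off 0 [(-24, 37.8), (-18, 39.5), (-12, 39.7), (-6, 39.8), (0, 39.6), (6, 39.6), (12, 39.8), (18, 39.8), (24, 39.8), (30, 39.7), (36, 39.9), (42, 39.9), (48, 39.4), (54, 39.5)]
0.10693333333333334
turn -0.1 x -4.52 y 0.18 z 11.72
```

Call:
jog_arm(commands=[130,-2.3,0.1,1.5,0,130,-2.3,0.1,2,0,130,0,0,2.5,0,130,0,0,2.5,0,130,0,0,2,0,130,0,0,1.3,0,130,0,0,0,0,130,0,0,0,0,130,0,0,0,0])

```text
clock: 28.42
eef_pos: [542.3, -251.9, 50.6]
tool_rot: [0.001, -0.035, 0.999, -0.0]
wrist_force: [0.1, 0.4, 0.9]
opening: 45.7
grip_force: 0.0
```

Call:
jog_arm(commands=[255,0,0,0,0,255,0,0,0,0,255,0,0,0,0,255,0,0,0,0,255,0,0,0,0,255,0,0,0,0])

```text
clock: 28.92
eef_pos: [542.2, -251.6, 50.0]
tool_rot: [0.0, -0.035, 0.999, -0.0]
wrist_force: [-1.2, 1.0, 5.5]
opening: 23.4
grip_force: 30.0
```

Call:
jog_arm(commands=[255,0,0,-0.5,0,255,0,0,-1,0,255,0,0,-1.5,0,255,0,0,-3,0,255,0,0,-3,0,255,0,0,-3,0])

```text
clock: 29.42
eef_pos: [541.6, -251.2, 171.2]
tool_rot: [-0.0, -0.035, 0.999, 0.0]
wrist_force: [0.1, -0.7, -1.3]
opening: 23.8
grip_force: 30.0
```

```bash
python3 -c "
from h import *
st();rem((431,6,24),94.0)"
```

```text
29.4167 [ 541.6 -251.2  171.2] 94.01 [ 0.1 -0.7 -1.3] 23.8 30.0 [-0.51  0.51  1.59  0.    1.05 -2.15]
turn 0.0 x 9.24 y 26.43 z 14.72
```

Call:
jog_arm(commands=[255,0.9,2.6,0,0,255,0.9,2.6,0,0,255,0.9,2.7,0,0,255,0.9,2.6,0,0,255,0.9,2.7,0,0,255,0.9,2.6,0,0,255,0.9,2.7,0,0,255,0.9,2.6,0,0,255,0.9,2.7,0,0,255,0.9,2.6,0,0])

```text
clock: 30.25
eef_pos: [432.8, 6.8, 170.0]
tool_rot: [0.0, -0.035, 0.999, 0.0]
wrist_force: [1.1, 0.6, -2.0]
opening: 23.6
grip_force: 30.0
```

Call:
jog_arm(commands=[255,0,0,2.5,0,255,0,0,3,0,255,0,0,3,0,255,0,0,2.5,0,255,0,0,1.5,0,255,0,0,0.8,0,255,0,0,0,0,255,0,0,0,0,255,0,0,0,0])

```text
clock: 31.0
eef_pos: [434.4, 5.5, 37.5]
tool_rot: [0.001, -0.035, 0.999, -0.0]
wrist_force: [0.5, 0.6, -1.5]
opening: 23.5
grip_force: 30.0
```

```bash
python3 -c "
from h import *
st();rem((431,6,24),94.0)"
```

```text
31.0 [434.4   5.5  37.5] 94.01 [ 0.5  0.6 -1.5] 23.5 30.0 [-0.09  0.49  2.08  0.    0.56 -1.74]
turn 0.0 x 0.33 y 0.07 z 1.35
```

Call:
jog_arm(commands=[255,0,0,0.7,0,255,0,0,0.6,0,255,0,0,0,0,60,0,0,0,0,60,0,0,0,0,60,0,0,0,0,60,0,0,0,0,60,0,0,0,0,60,0,0,0,0,60,0,0,0,0])

```text
clock: 31.83
eef_pos: [433.7, 5.6, 23.5]
tool_rot: [0.0, -0.035, 0.999, -0.0]
wrist_force: [0.1, 0.3, -0.1]
opening: 65.8
grip_force: 0.0
```

Call:
jog_arm(commands=[60,1,0,0,0,60,1.2,0,0,0,60,1,0,0,0,60,0.4,0,0,0,60,0,0,0,0,60,0,0,0,0])

```text
clock: 32.33
eef_pos: [397.9, 3.0, 23.6]
tool_rot: [0.0, -0.035, 0.999, -0.0]
wrist_force: [-0.5, -0.4, -0.5]
opening: 71.3
grip_force: 0.0
```

```bash
cat >> h.py <<'E'
def find(fn,z,c,r=70):
    "bright blob at height z near c: minAreaRect of steel insert head visible part"
    p=load(fn)[0]; C=cloud(fn); m=(abs(C[...,2]-z)<2.5)&(np.hypot(C[...,0]-c[0],C[...,1]-c[1])<r)
    q=C[m]; return q
E
python3 -c "
from h import *
st();snap('wrist','w10')
q=find('w10',13,(397,6),30)
print(len(q),q.min(0),q.max(0))
e=q[(q[:,0]<np.percentile(q[:,0],40))];print('head y mid',(e[:,1].min()+e[:,1].max())/2,'w',np.ptp(e[:,1]))
prof('w10',(410,5),4,(0,16),range(-34,60,3))"
```

```text
32.3333 [397.9   3.   23.6] 94.01 [-0.5 -0.4 -0.5] 71.3 0.0 [-0.11  0.49  2.17 -0.    0.48 -1.75]
4188 [385.86608886 -18.3649431   10.50349482] [421.41892902  26.97839442  14.66648433]
head y mid 3.8126785812357085 w 44.35524336161811
off 0 [(-34, 2.6), (-31, 2.7), (-28, 2.6), (-25, 2.6), (-22, 9.0), (-19, 12.5), (-16, 12.6), (-13, 12.6), (-10, 12.7), (-7, 12.7), (-4, 12.7), (-1, 12.7), (2, 12.7), (5, 12.6), (8, 12.6), (11, 12.5), (32, 12.9), (35, 12.7), (38, 12.7), (41, 12.7), (44, 12.7), (47, 12.7), (50, 12.7), (53, 12.7), (56, 12.7), (59, 12.7)]
off 16 [(-34, 2.6), (-31, 2.6), (-28, 2.7), (-25, 2.8), (-22, 8.7), (-19, 12.6), (-16, 12.7), (-13, 12.6), (-10, 12.6), (-7, 12.7), (-4, 12.6), (-1, 12.7), (2, 12.6), (8, 2.7), (11, 2.6), (14, 2.6), (17, 2.5), (41, 2.8), (44, 2.5), (47, 2.5), (50, 2.6), (53, 2.6), (56, 2.7), (59, 2.7)]
```

Call:
jog_arm(commands=[255,-0.2,0.1,0,0,255,0,0,0,0,255,0,0,0,0,255,0,0,0,0,255,0,0,0,0,255,0,0,0,0,255,0,0,0,0,255,0,0,-1,0,255,0,0,-2.5,0,255,0,0,-3,0])

```text
clock: 33.22
eef_pos: [398.4, 4.3, 88.1]
tool_rot: [-0.002, -0.035, 0.999, 0.0]
wrist_force: [0.7, -0.8, -2.2]
opening: 43.6
grip_force: 30.0
```

Call:
jog_arm(commands=[255,0,0,-3,0,255,0,0,-3,0,255,0,0,-2,0,255,0,0,0,0])

```text
clock: 33.55
eef_pos: [401.2, 4.1, 171.7]
tool_rot: [0.003, -0.035, 0.999, -0.0]
wrist_force: [1.3, -0.3, -1.4]
opening: 43.7
grip_force: 30.0
```

```bash
python3 -c "
from h import *
st();snap('wrist','w11')
s=env.observe()['eef_pos'];prof('w11',s+[12.5*.998,.9,0],4,(0,16),range(-30,60,3))
C=cloud('w11');a=np.radians(4);d=C[...,:2]-s[:2];X=d@[np.cos(a),np.sin(a)];Y=d@[-np.sin(a),np.cos(a)]
for k in (-15,0,15):print([(x,round(float(np.median(C[...,2][m]))-s[2],1)) for x in range(-16,72,4) for m in [(abs(X-x)<2)&(abs(Y-k)<4)&(C[...,2]>s[2]-40)&(C[...,2]<s[2]+5)] if m.sum()>3])
rem((532,219.7,130),94)"
```

```text
33.55 [401.2   4.1 171.7] 94.02 [ 1.3 -0.3 -1.4] 43.7 30.0 [-0.11  0.17  2.08 -0.    0.88 -1.75]
off 0 [(-30, 2.9), (-27, 3.0), (-24, 2.7), (-21, 2.8), (-18, 2.9), (-15, 2.7), (-12, 2.7), (-9, 2.6), (-6, 2.8), (-3, 2.8), (0, 2.8), (3, 2.8), (6, 2.8), (9, 2.8), (12, 2.6), (15, 2.6), (18, 2.7), (21, 2.8), (24, 2.9), (27, 2.5), (30, 2.9)]
off 16 [(-30, 2.8), (-27, 2.8), (-24, 2.8), (-21, 2.5), (-18, 3.0), (-15, 2.8), (-12, 2.7), (-9, 2.6), (-6, 2.5), (-3, 2.4), (0, 2.6), (3, 2.7), (6, 2.5), (9, 2.9), (12, 2.9), (15, 2.8), (18, 2.5), (21, 2.9), (24, 2.9), (27, 2.6), (30, 2.7)]
[(-12, np.float64(-12.1)), (-8, np.float64(-8.6)), (-4, np.float64(-8.6)), (0, np.float64(-8.7)), (4, np.float64(-8.6)), (8, np.float64(-8.6)), (12, np.float64(-8.7)), (48, np.float64(-8.3)), (52, np.float64(-8.7)), (56, np.float64(-8.4)), (60, np.float64(-8.4)), (64, np.float64(-8.5)), (68, np.float64(-8.5))]
[(-12, np.float64(-12.6)), (-8, np.float64(-8.7)), (-4, np.float64(-8.6)), (0, np.float64(-8.6)), (4, np.float64(-8.5)), (8, np.float64(-8.7)), (12, np.float64(-8.7)), (16, np.float64(-8.6)), (20, np.float64(-8.5)), (24, np.float64(-8.5)), (48, np.float64(-8.6)), (52, np.float64(-8.5)), (56, np.float64(-8.5)), (60, np.float64(-8.6)), (64, np.float64(-8.5)), (68, np.float64(-8.7))]
[(-12, np.float64(-12.3)), (-8, np.float64(-8.7)), (-4, np.float64(-8.6)), (0, np.float64(-8.5)), (4, np.float64(-8.6)), (8, np.float64(-8.7)), (12, np.float64(-8.6)), (16, np.float64(-8.7)), (20, np.float64(-8.6)), (24, np.float64(-8.8)), (48, np.float64(-8.5)), (52, np.float64(-8.8)), (56, np.float64(-8.5)), (60, np.float64(-8.6)), (64, np.float64(-9.0)), (68, np.float64(-8.7))]
turn 0.0 x -14.64 y 20.59 z 3.96
```

Call:
jog_arm(commands=[255,-1.4,2.0,0,0,255,-1.5,2.1,0,0,255,-1.5,2.1,0,0,255,-1.5,2.0,0,0,255,-1.5,2.1,0,0,255,-1.5,2.0,0,0,255,-1.5,2.1,0,0,255,-1.5,2.1,0,0,255,-1.5,2.1,0,0,255,-1.3,2.0,0,0])

```text
clock: 34.43
eef_pos: [531.7, 221.0, 165.8]
tool_rot: [-0.002, -0.035, 0.999, -0.0]
wrist_force: [0.0, -0.5, -2.1]
opening: 43.2
grip_force: 30.0
```

Call:
jog_arm(commands=[255,0,0,2,0,255,0,0,2.5,0,255,0,0,2.3,0,255,0,0,1.5,0,255,0,0,0,0,255,0,0,0,0,255,0,0,0,0])

```text
clock: 35.02
eef_pos: [531.9, 220.0, 85.4]
tool_rot: [-0.0, -0.035, 0.999, -0.0]
wrist_force: [-1.2, 0.1, -1.0]
opening: 43.4
grip_force: 30.0
```

```bash
cat >> h.py <<'E'
def held(fn,s):
    C=cloud(fn);a=np.radians(4);d=C[...,:2]-s[:2];X=d@[np.cos(a),np.sin(a)];Y=d@[-np.sin(a),np.cos(a)]
    for k in (-15,0,15):print(k,[(x,round(float(np.median(C[...,2][m])-s[2]),1)) for x in range(-16,72,4) for m in [(abs(X-x)<2)&(abs(Y-k)<4)&(C[...,2]>s[2]-40)&(C[...,2]<s[2]+5)] if m.sum()>3])
E
python3 -c "
from h import *
st();s=env.observe()['eef_pos'];snap('wrist','w12');held('w12',s);rem((533.8,219.8,58),94)"
```

```text
35.0167 [531.9 220.   85.4] 94.01 [-1.2  0.1 -1. ] 43.4 30.0 [ 0.31  0.59  1.7   0.    0.85 -1.33]
-15 [(-12, -12.9), (-8, -10.7), (-4, -10.8), (0, -10.8), (4, -10.9), (8, -10.8), (12, -10.8), (24, -31.6), (28, -31.7), (32, -31.9), (36, -32.3), (48, -10.7), (52, -11.3), (56, -10.9), (60, -31.2), (64, -31.9), (68, -31.5)]
0 [(-12, -13.1), (-8, -10.7), (-4, -10.7), (0, -10.7), (4, -10.6), (8, -10.8), (12, -10.8), (16, -10.8), (20, -10.9), (24, -11.0), (44, -11.0), (48, -11.2), (52, -10.9), (56, -11.0), (60, -11.1), (64, -11.1), (68, -11.3)]
15 [(-12, -13.0), (-8, -10.9), (-4, -10.7), (0, -10.8), (4, -10.8), (8, -10.9), (12, -11.0), (16, -10.9), (20, -10.7), (24, -31.4), (28, -31.7), (32, -31.7), (36, -31.7), (48, -11.0), (52, -11.1), (56, -11.2), (60, -11.5), (64, -31.4), (68, -31.5)]
turn 0.0 x -0.15 y -0.04 z 2.80
```

Call:
jog_arm(commands=[255,-0.1,0,0.6,0,255,0,0,0.6,0,255,0,0,0.6,0,255,0,0,0.5,0,255,0,0,0.3,0,255,0,0,0.2,0,255,0,0,0,0,255,0,0,0,0])

```text
clock: 35.73
eef_pos: [532.9, 220.1, 57.4]
tool_rot: [0.0, -0.035, 0.999, 0.0]
wrist_force: [0.6, 0.1, -2.6]
opening: 43.5
grip_force: 30.0
```

```bash
python3 -c "
from h import *
st();s=env.observe()['eef_pos'];snap('wrist','w13');held('w13',s)"
```

```text
35.7333 [532.9 220.1  57.4] 94.02 [ 0.6  0.1 -2.6] 43.5 30.0 [ 0.31  0.64  1.71  0.    0.8  -1.33]
-15 [(-12, -12.8), (-8, -10.7), (-4, -10.8), (0, -10.7), (4, -10.9), (8, -10.7), (12, -10.6), (16, -6.1), (20, -19.9), (24, -23.3), (28, -23.7), (32, -23.8), (40, -3.4), (44, -3.7), (48, -3.9), (52, -4.3), (56, -4.5), (60, -4.5), (64, -11.2), (68, -23.0)]
0 [(-12, -12.9), (-8, -10.8), (-4, -10.9), (0, -10.8), (4, -10.8), (8, -10.7), (12, -10.7), (16, -10.8), (20, -10.9), (24, -10.9), (44, -10.7), (48, -11.1), (52, -11.1), (56, -11.1), (60, -11.1), (64, -10.9), (68, -11.1)]
15 [(-12, -13.2), (-8, -10.8), (-4, -10.8), (0, -10.8), (4, -10.7), (8, -10.9), (12, -10.6), (16, -6.9), (20, -10.4), (24, -13.6), (40, -3.5), (44, -3.7), (48, -3.9), (52, -4.1), (56, -4.1), (60, -4.2), (64, -4.3), (68, -11.5)]
```

Free descent, no contact, flat. Now forward until the shoulders touch, then down and release.

Call:
jog_arm(commands=[255,-0.1,0,0.1,0,255,-0.1,0,0.1,0,255,-0.1,0,0,0,255,-0.1,0,0,0,255,0,0,0,0])

```text
clock: 36.2
eef_pos: [535.0, 220.2, 55.0]
tool_rot: [-0.002, -0.035, 0.999, -0.0]
wrist_force: [-9.4, -0.3, 2.7]
opening: 43.7
grip_force: 30.0
```

Call:
jog_arm(commands=[100,0,0,0,0,100,0,0,0,0,100,0,0,0,0,100,0,0,0,0,100,0,0,0,0])

```text
clock: 36.62
eef_pos: [537.2, 220.4, 55.6]
tool_rot: [0.0, -0.035, 0.999, 0.0]
wrist_force: [0.1, 0.6, -0.2]
opening: 55.9
grip_force: 0.0
```

```bash
python3 -c "
from h import *
st();snap('wrist','w14');prof('w14',(547.6,220.8),3.8,(0,15),range(-32,60,4))"
```

```text
36.6167 [537.2 220.4  55.6] 94.01 [ 0.1  0.6 -0.2] 55.9 0.0 [ 0.31  0.64  1.7  -0.    0.8  -1.33]
off 0 [(-32, -0.3), (-28, -0.3), (-24, 38.8), (-20, 43.2), (-16, 43.2), (-12, 43.7), (-8, 43.6), (-4, 43.7), (0, 43.8), (4, 43.7), (8, 43.7), (12, 43.6), (36, 44.0), (40, 43.8), (44, 43.7), (48, 43.6), (52, 43.7), (56, 43.7)]
off 15 [(-32, -0.3), (-28, -0.3), (-24, 38.9), (-20, 43.1), (-16, 43.2), (-12, 43.5), (-8, 43.5), (-4, 43.7), (0, 48.6), (4, 53.0), (8, 44.5), (12, 43.9), (16, 38.2), (28, 53.8), (32, 53.6), (36, 53.5), (40, 53.4), (44, 53.1), (48, 53.4), (52, 49.4), (56, 43.6)]
```

Call:
jog_arm(commands=[100,0,0,-1,0,100,0,0,-4,0,100,0,0,-4,0,130,0,0,-3,0])

```text
clock: 37.0
eef_pos: [537.3, 220.5, 179.0]
tool_rot: [0.001, -0.035, 0.999, 0.0]
wrist_force: [-0.2, 0.1, 0.1]
opening: 53.4
grip_force: 0.0
```

```bash
python3 -c "
from h import *
st();rem((445.8,-259.3,177),94.1)"
```

```text
37.0 [537.3 220.5 179. ] 94.01 [-0.2  0.1  0.1] 53.4 0.0 [ 0.31  0.47  1.63 -0.    1.04 -1.33]
turn -0.1 x 12.55 y -47.20 z 0.20
```

Call:
jog_arm(commands=[130,0.9,-3.6,0,0,130,0.9,-3.6,0,0,130,0.9,-3.6,0,0,130,0.9,-3.6,0,0,130,0.9,-3.6,0,0,130,0.9,-3.6,0,0,130,0.9,-3.6,0,0,130,0.9,-3.6,0,0,130,0.9,-3.6,0,0,130,0.9,-3.6,0,0])

```text
clock: 37.83
eef_pos: [471.7, -146.8, 176.4]
tool_rot: [0.0, -0.035, 0.999, -0.0]
wrist_force: [0.9, -0.4, 0.4]
opening: 45.7
grip_force: 0.0
```

Call:
jog_arm(commands=[130,1.2,-3.6,0,0,130,1.2,-3.6,0,0,130,1.1,-3.6,0,0,130,0,-0.4,0,0,130,0,0,0,0,130,0,0,0,0,130,0,0,0,0])

```text
clock: 38.42
eef_pos: [445.5, -258.1, 175.7]
tool_rot: [0.0, -0.036, 0.999, 0.0]
wrist_force: [0.2, 0.0, 0.5]
opening: 45.5
grip_force: 0.0
```

```bash
python3 -c "
from h import *
st();snap('wrist','w15');rem((445.8,-259.3,67),94.1)
C=cloud('w15')
m=(C[...,2]>75)&(C[...,2]<90)&(C[...,0]<480)&(C[...,0]>415)&(abs(C[...,1]+259)<25);q=C[m];print('knob',len(q),q.mean(0))"
```

```text
38.4167 [ 445.5 -258.1  175.7] 94.07 [0.2 0.  0.5] 45.5 0.0 [-0.62  0.36  1.8   0.    0.97 -2.26]
turn -0.0 x -0.02 y -0.13 z 10.86
knob 530 [ 445.15903604 -258.26864872   82.98427727]
```

Call:
jog_arm(commands=[130,0,-0.1,2.8,0,130,0,0,3,0,130,0,0,3,0,130,0,0,2.0,0,255,0,0,0,0,255,0,0,0,0,255,0,0,0,0,255,0,0,0,0,255,0,0,0,0,255,0,0,0,0])

```text
clock: 39.3
eef_pos: [446.0, -259.4, 68.9]
tool_rot: [0.001, -0.035, 0.999, 0.0]
wrist_force: [2.1, 11.0, 7.0]
opening: 19.4
grip_force: 30.0
```

Call:
jog_arm(commands=[255,-0.6,0,0,0,255,-1.2,0,0,0,255,-1.5,0,0,0,255,-1.6,0,0,0,255,-1.6,0,0,0,255,-1.6,0,0,0,255,-1.6,0,0,0,255,-1.5,0,0,0,255,-1.0,0,0,0,255,-0.5,0,0,0])

```text
clock: 40.13
eef_pos: [571.6, -250.3, 68.7]
tool_rot: [-0.002, -0.036, 0.999, 0.001]
wrist_force: [-23.2, 3.4, 16.0]
opening: 19.5
grip_force: 30.0
```

Call:
jog_arm(commands=[255,0,0,0,0,255,0,0,0,0,255,0,0,0,0,255,0,0,0,0])

```text
clock: 40.47
eef_pos: [571.8, -250.3, 68.7]
tool_rot: [-0.0, -0.035, 0.999, 0.001]
wrist_force: [-3.8, 8.0, 4.5]
opening: 19.3
grip_force: 30.0
```

Call:
jog_arm(commands=[255,0.6,0,0,0,255,1.2,0,0,0,255,1.5,0,0,0,255,1.6,0,0,0,255,1.6,0,0,0,255,1.6,0,0,0,255,1.6,0,0,0,255,1.5,0,0,0,255,1.0,0,0,0,255,0.4,0,0,0])

```text
clock: 41.3
eef_pos: [446.7, -259.4, 68.8]
tool_rot: [0.002, -0.034, 0.999, 0.0]
wrist_force: [26.2, 18.8, -12.6]
opening: 19.1
grip_force: 30.0
```

Call:
jog_arm(commands=[255,0,0,0,0,130,0,0,0,0,130,0,0,0,0,130,0,0,0,0,130,0,0,0,0,130,0,0,-3,0,130,0,0,-3,0,130,-2,0,-2,0,130,-2,0,-2,0,130,-1,0,0,0])

```text
clock: 42.13
eef_pos: [499.2, -257.7, 171.7]
tool_rot: [0.003, -0.035, 0.999, -0.002]
wrist_force: [0.3, -0.7, 0.4]
opening: 45.8
grip_force: 0.0
```

Call:
jog_arm(commands=[130,0,0,0,0,130,0,0,0,0,130,0,0,0,0])

```text
clock: 42.38
eef_pos: [494.9, -256.3, 166.1]
tool_rot: [-0.001, -0.035, 0.999, 0.001]
wrist_force: [-0.3, 0.4, -0.4]
opening: 46.0
grip_force: 0.0
```

```bash
python3 -c "
from h import *
st();snap('wrist','w16');prof('w16',(518,-253),4.1,(0,));
rem((540.5,-251.4,49),94.1)"
```

```text
42.3833 [ 494.9 -256.3  166.1] 94.01 [-0.3  0.4 -0.4] 46.0 0.0 [-0.56  0.45  1.7  -0.    1.   -2.2 ]
off 0 [(-24, 38.6), (-18, 29.7), (-12, 29.6), (-6, 29.9), (0, 29.7), (6, 29.8), (12, 29.6), (18, 29.7), (24, 29.9), (30, 29.7), (36, 29.9), (42, 29.7), (48, 29.8), (54, 29.6)]
turn -0.1 x -4.58 y 0.17 z 11.72
```

The seat is empty (29.7 mm), so there were only two inserts. I'll push the shuttle home and check inside the magazine.

```bash
python3 -c "
from h import *
rem((445.8,-259.3,67),94.1)"
```

```text
turn -0.1 x 4.92 y 0.06 z 9.92
```

Call:
jog_arm(commands=[130,2.5,0,0,0,130,2.4,0,0,0,130,0,0,3,0,130,0,0,3,0,130,0,0,2.5,0,130,0,0,1.3,0,255,0,0,0,0,255,0,0,0,0,255,0,0,0,0,255,0,0,0,0])

```text
clock: 43.27
eef_pos: [447.6, -260.5, 70.5]
tool_rot: [0.001, -0.035, 0.999, -0.0]
wrist_force: [-0.4, 0.4, 0.7]
opening: 23.2
grip_force: 0.0
```

Call:
jog_arm(commands=[255,0,0,0,0,255,0,0,0,0,255,-0.6,0,0,0,255,-1.2,0,0,0,255,-1.6,0,0,0,255,-1.8,0,0,0,255,-1.8,0,0,0,255,-1.8,0,0,0,255,-1.6,0,0,0,255,-1.4,0,0,0])

```text
clock: 44.1
eef_pos: [565.8, -250.7, 70.4]
tool_rot: [-0.0, -0.035, 0.999, 0.001]
wrist_force: [-2.6, 5.2, 5.0]
opening: 19.2
grip_force: 30.0
```

Call:
jog_arm(commands=[255,-0.7,0,0,0,255,-0.2,0,0,0,255,0,0,0,0,255,0,0,0,0])

```text
clock: 44.43
eef_pos: [573.2, -250.2, 70.3]
tool_rot: [-0.001, -0.035, 0.999, 0.001]
wrist_force: [-7.3, 6.9, 5.2]
opening: 19.5
grip_force: 30.0
```

Call:
jog_arm(commands=[130,0,0,0,0,130,0,0,0,0,130,0,0,0,0,130,0,0,0,0,130,0,0,-3,0,130,0,0,-4,0,130,0,0,-3,0,130,0,0,0,0,130,0,0,0,0,130,0,0,0,0])

```text
clock: 45.27
eef_pos: [573.6, -251.1, 168.7]
tool_rot: [-0.0, -0.035, 0.999, 0.0]
wrist_force: [-0.9, -0.4, -0.0]
opening: 45.6
grip_force: 0.0
```

```bash
python3 -c "
from h import *
st();snap('wrist','w17');snap('top','top3');snap('side','s3')
C=cloud('w17')
m=(C[...,2]>77)&(C[...,2]<90)&(C[...,0]<590)&(C[...,0]>540)&(abs(C[...,1]+250)<25);q=C[m];print('knob',len(q),q.mean(0))
for f in ('top0','top3'):
  C=cloud(f);a=np.radians(4.1);d=C[...,:2]-np.array([643,-244]);X=d@[np.cos(a),np.sin(a)];Y=d@[-np.sin(a),np.cos(a)]
  print([(x,np.sort(C[...,2][m])[::4].round(0).tolist()) for x in range(-24,70,9) for m in [(abs(X-x)<4.5)&(abs(Y)<7)&(C[...,2]<85)]])
crop('top3',150,90,400,270,'c9')"
```

```text
45.2667 [ 573.6 -251.1  168.7] 94.01 [-0.9 -0.4 -0. ] 45.6 0.0 [-0.49  0.56  1.51 -0.    1.08 -2.13]
knob 542 [ 570.01716112 -249.35799901   83.14882577]
[(-24, [52.0]), (-15, [46.0, 47.0, 51.0]), (-6, [45.0, 47.0, 49.0, 51.0]), (3, [44.0, 46.0, 49.0, 51.0, 51.0]), (12, [46.0, 47.0, 50.0]), (21, [45.0, 47.0, 49.0]), (30, [44.0, 48.0, 50.0, 55.0]), (39, [43.0, 47.0, 50.0, 53.0]), (48, [43.0, 47.0, 49.0]), (57, [46.0, 47.0, 49.0]), (66, [29.0, 56.0, 71.0, 81.0, 84.0])]
[(-24, []), (-15, []), (-6, []), (3, [26.0, 28.0, 32.0]), (12, [26.0, 28.0, 30.0, 34.0]), (21, [26.0, 31.0]), (30, [24.0, 27.0, 32.0]), (39, [21.0, 28.0, 31.0]), (48, [25.0, 28.0, 33.0]), (57, [25.0, 29.0, 33.0]), (66, [29.0, 41.0, 56.0, 68.0, 81.0])]
3.2
```

View pics/c9.png

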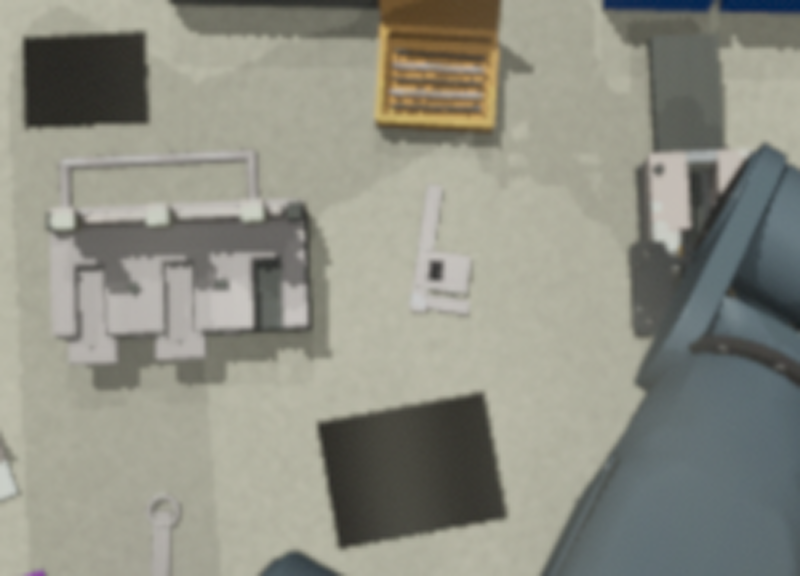

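The magazine is empty (stack floor at about 29 mm), the knob is home, and both inserts are seated at crop (92,320) and (178,320). Now to close the bar.

Call:
jog_arm(commands=[180,0,0,-0.5,6.9,180,0,0,-0.5,6.9,180,0,0,-0.5,6.9,180,0,0,-0.5,6.9,180,0,0,-0.5,6.9,180,0,0,-0.5,6.9,180,0,0,-0.5,6.9,180,0,0,-0.5,6.9,180,0,0,-0.5,6.9,180,0,0,0,6.9])

```text
clock: 46.25
eef_pos: [574.0, -251.2, 214.3]
tool_rot: [-0.0, 0.54, 0.842, -0.0]
wrist_force: [-0.5, 0.3, -0.9]
opening: 27.3
grip_force: 0.0
```

Call:
jog_arm(commands=[180,0,0,0,6.9,180,0,0,0,6.9,180,0,0,0,6.9,180,0,0,0,0.5,180,0,0,0,0])

```text
clock: 46.67
eef_pos: [573.8, -251.1, 213.6]
tool_rot: [-0.001, 0.682, 0.731, -0.0]
wrist_force: [0.5, -0.0, -0.2]
opening: 27.0
grip_force: 0.0
```

```bash
python3 -c "
from h import *
st();rem((684.5,233,215),3.8)"
```

```text
46.6667 [ 573.8 -251.1  213.6] 3.98 [ 0.5 -0.  -0.2] 27.0 0.0 [-0.49  0.51  1.47 -0.    1.16 -0.56]
turn 0.2 x 47.57 y 14.26 z -0.14
```

Call:
jog_arm(commands=[180,3.2,1,0,0,180,3.2,1,0,0,180,3.2,1,0,0,180,3.2,1,0,0,180,3.2,1,0,0,180,3.2,1,0,0,180,3.2,1,0,0,180,3.2,1,0,0,180,3.2,1,0,0,180,3.2,1,0,0])

```text
clock: 47.5
eef_pos: [652.5, 76.4, 214.0]
tool_rot: [-0.0, 0.682, 0.732, -0.0]
wrist_force: [-0.2, -0.5, -0.5]
opening: 27.0
grip_force: 0.0
```

Call:
jog_arm(commands=[180,3.2,1,0,0,180,3.2,1,0,0,180,3.2,1,0,0,180,3.2,1,0,0,180,2.8,0.3,0,0,180,0,0,0,0,180,0,0,0,0,180,0,0,0,0])

```text
clock: 48.17
eef_pos: [684.8, 232.6, 213.9]
tool_rot: [-0.0, 0.682, 0.731, -0.0]
wrist_force: [-0.4, 0.1, 0.7]
opening: 27.6
grip_force: 0.0
```

```bash
python3 -c "
from h import *
st();snap('wrist','w18');rem((684.5,233,134),3.9)
C=cloud('w18');m=(C[...,2]>125)&(C[...,2]<146)&(C[...,0]>665)&(C[...,0]<705)&(C[...,1]>150)&(C[...,1]<325);q=C[m];print(len(q),q.mean(0),np.polyfit(q[:,1],q[:,0],1),np.percentile(q[:,2],[50,90]))"
```

```text
48.1667 [684.8 232.6 213.9] 3.94 [-0.4  0.1  0.7] 27.6 0.0 [ 0.26  0.7   1.15 -0.    1.29  0.19]
turn -0.0 x 0.09 y -0.04 z 8.02
2839 [683.3898483  253.11444325 135.24736156] [-9.48713766e-02  7.07403164e+02] [135.47145795 136.72319161]
```

```bash
python3 -c "
import numpy as np
t=np.radians(np.linspace(116.5,29.3,19)); y=-7.7*np.cos(t); z=-7.7*np.sin(t)
for a,b in zip(np.diff(y),np.diff(z)): print('255,0,%.2f,%.2f,0'%(a,b),end=', ')"
```

```text
255,0,-0.59,-0.27,0, 255,0,-0.61,-0.21,0, 255,0,-0.63,-0.16,0, 255,0,-0.64,-0.11,0, 255,0,-0.65,-0.05,0, 255,0,-0.65,0.00,0, 255,0,-0.65,0.06,0, 255,0,-0.64,0.11,0, 255,0,-0.63,0.16,0, 255,0,-0.61,0.22,0, 255,0,-0.59,0.27,0, 255,0,-0.57,0.32,0, 255,0,-0.54,0.36,0, 255,0,-0.51,0.41,0, 255,0,-0.47,0.45,0, 255,0,-0.43,0.49,0, 255,0,-0.39,0.52,0, 255,0,-0.34,0.55,0,
```

Call:
jog_arm(commands=[180,0,0,2.5,0,180,0,0,2.5,0,180,0,0,2.0,0,180,0,0,1.0,0,180,0,0,0,0,255,0,0,0,0,255,0,0,0,0,255,0,0,0,0,255,0,0,0,0,255,0,0,0,0])

```text
clock: 49.05
eef_pos: [685.5, 233.3, 135.9]
tool_rot: [0.001, 0.683, 0.73, 0.001]
wrist_force: [-0.4, -2.1, 6.0]
opening: 8.8
grip_force: 30.0
```

Call:
jog_arm(commands=[255,0,-0.59,-0.27,0,255,0,-0.61,-0.21,0,255,0,-0.63,-0.16,0,255,0,-0.64,-0.11,0,255,0,-0.65,-0.05,0,255,0,-0.65,0,0,255,0,-0.65,0.06,0,255,0,-0.64,0.11,0,255,0,-0.63,0.16,0,255,0,-0.61,0.22,0])

```text
clock: 49.88
eef_pos: [623.8, 229.2, 139.7]
tool_rot: [0.002, 0.683, 0.73, 0.003]
wrist_force: [3.8, -1.5, 8.1]
opening: 8.9
grip_force: 30.0
```

Call:
jog_arm(commands=[255,0,-0.59,0.27,0,255,0,-0.57,0.32,0,255,0,-0.54,0.36,0,255,0,-0.51,0.41,0,255,0,-0.47,0.45,0,255,0,-0.43,0.49,0,255,0,-0.39,0.52,0,255,0,0,0,0,255,0,0,0,0])

```text
clock: 50.63
eef_pos: [586.1, 226.7, 108.8]
tool_rot: [-0.001, 0.683, 0.73, -0.001]
wrist_force: [-5.9, 0.0, 2.5]
opening: 9.0
grip_force: 30.0
```

Call:
jog_arm(commands=[255,0,-0.15,0.25,0,255,0,-0.1,0.2,0,255,0,0,0.1,0,255,0,0,0,0,255,0,0,0,0])

```text
clock: 51.05
eef_pos: [583.0, 226.5, 103.6]
tool_rot: [-0.001, 0.683, 0.73, -0.002]
wrist_force: [-11.7, -2.2, 9.7]
opening: 8.7
grip_force: 30.0
```

Call:
jog_arm(commands=[255,0,0,0.2,0,255,0,0,0.2,0,255,0,0,0,0,255,0,0,0,0])

```text
clock: 51.38
eef_pos: [581.6, 226.4, 100.4]
tool_rot: [-0.002, 0.683, 0.73, -0.003]
wrist_force: [-22.6, -3.1, 21.9]
opening: 9.5
grip_force: 30.0
```

Call:
jog_arm(commands=[150,0,0,0,0,150,0,0,0,0,150,0,0,0,0,100,0,0,0,0,100,0,0,-2,0,100,0,0,-4,0,100,0,0,-3,0,100,0,0,0,0,100,0,0,0,0,100,0,0,0,0])

```text
clock: 52.22
eef_pos: [584.4, 226.4, 188.4]
tool_rot: [-0.0, 0.683, 0.73, -0.0]
wrist_force: [-1.0, 0.5, -0.4]
opening: 56.4
grip_force: 0.0
```

```bash
python3 -c "
from h import *
st();snap('wrist','w19');snap('side','s4')
C=cloud('w19');m=(C[...,2]>95)&(C[...,2]<135)&(abs(C[...,0]-587)<25)&(C[...,1]>205)&(C[...,1]<310);q=C[m]
print(len(q),np.polyfit(q[:,1],q[:,0],1),np.percentile(q[:,2],[50,90]))
crop('s4',190,110,310,210,'c11')"
```

```text
52.2167 [584.4 226.4 188.4] 3.81 [-1.   0.5 -0.4] 56.4 0.0 [ 0.3   0.54  1.49 -0.    1.11  0.23]
1899 [-6.76010008e-02  5.97395577e+02] [105.79403507 107.0206579 ]
6.0
```

View pics/w19.png

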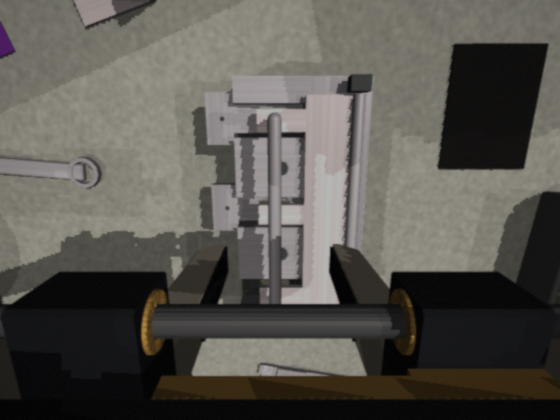

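```bash
python3 -c "
from h import *
C=cloud('w19');a=np.radians(3.8)
for n in ((542.2,300.6),(547.4,220.8)):
  d=C[...,:2]-np.array(n);X=d@[np.cos(a),np.sin(a)];Y=d@[-np.sin(a),np.cos(a)]
  m=(abs(C[...,2]-43.5)<3)&(X>-40)&(X<-1)&(abs(Y)<40);print(m.sum(),np.percentile(X[m],[1,99]),np.percentile(Y[m],[1,50,99]),np.median(C[...,2][m]),np.polyfit(X[m],C[...,2][m],1)[0])
"
```

```text
1474 [-25.22585822  -1.45178733] [-20.74402276   1.38240036  22.62328412] 43.68072557506315 0.002585653160678259
1139 [-23.79918972  -1.280159  ] [-21.06723472   1.52492779  22.7962054 ] 43.70480686474747 -0.0017340654093542138
```

```bash
python3 -c "
from h import *
print(env.job_done())"
```

```text
the job is handed in; nothing more can be done
None
```

I handed the job in at about 52 s: both inserts the magazine held are seated in nests 1 and 2, the retaining bar is down on its stop, the empty shuttle is home, and I touched none of the other bench items; the station gave no verdict.

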